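Clip the isolator key to the safety hook

TASK

Hang the saw's isolator key back on its snap hook: push its ring in against the sprung gate until it is past the nose, and let it down into the hook so that the gate snaps shut behind it. Then lift the ring a little inside the hook and give it a light tug outward (about 8 N) against the shut gate to prove that it holds. Leave the key hanging there, its swinging died down; never load the hook with more than 20 N, and leave the other things on the table where they are.

Things in the scene. Friction and masses are not known exactly. Their poses are not given: they have to be found in the camera images.
- isolator_key: Loose key, 0.11 kg, lying flat: dark wooden grip 70 x 24 x 28 mm (along its x, y, z; take it across the 24 mm), at the +x end a brass ferrule and a closed steel ring (46 mm outside, 40 mm inside, wire 6 mm thick, in the x-y plane at mid-height, centre 66 mm from the origin), at the -x end a short square steel shank reaching to x = -58 mm. Origin: centre of the grip's underside. x points to the ring
- key_grip (a point): Centre of the key's wooden grip, 14 mm above the key's origin; axes as the key
- ring_end (a point): Middle of the wire at the far end of the ring, 89 mm from the key's origin along x and 14 mm up; axes as the key. This is the piece of wire that goes through the gate and lies in the hook
- hook_stand: Fixed stand: wooden foot 130 x 110 x 18 mm, wooden post 26 mm thick (front face at x = +35 mm), from its top a slotted steel arm to -x (underside 247 mm, nut to 258 mm above the table) in which the snap hook hangs, clamped anywhere along the slot: the hook is up to 7 mm nearer or farther in x than this pose tells, to be found by feel. Origin: on the table; the hook opens to -x, z up
- hook_seat (a point): Middle of the slot's range: 180 mm above the table, 35 mm on the -x side of the stand's origin; axes as the stand. The real hook is at h = -7 to +7 mm in x from it. Hook of 8 mm bar in the x-z plane: shank at x = h+15 mm, round bowl below, nose at h-15 mm with its top at z = +17 mm (the ring's wire clears it at z = +20). Seated, the wire's centre is at x = h, z = 0
- gate_hinge (a joint): Sprung gate, a 5 mm brass bar, hinge at x = h+11, z = +56 mm from hook_seat, slanting to the nose's inside, free end at x = h-8.5, z = +11 mm. Radians: 0 shut (stop, cannot swing out), 0.36 pressed in to the shank. 3 N at the end start it, 5 N press it home. The seated ring lies below it; raised 16 mm or more inside the hook and pulled to -x, the ring bears on the gate's unyielding inside
- offcut: Loose sawn wood block 38 x 150 x 25 mm, bystander; origin under its centre
- masking_tape: Loose roll of tape, 104 mm across, 25 mm high, bystander; origin under its centre
- carpenter_pencil: Loose wooden pencil 11 x 181 x 8 mm, bystander; origin under its centre
- chisel: Loose chisel 253 mm long, bystander; origin under its middle

How it is judged:
On the way, in this order (a step that is already met when the one before it is completed fails the run):
1. the ring presses the gate inward (value of joint gate_hinge above 0.1 rad and contact force between isolator_key and hook_stand above 0.5 N and z of ring_end in the frame of hook_seat above 0.005 m), for 0.04 s.
2. the ring's end is inside the hook and the gate has snapped shut (value of joint gate_hinge below 0.05 rad and x of ring_end in the frame of hook_seat between -0.015 and 0.018 m and z of ring_end in the frame of hook_seat between -0.006 and 0.012 m and y of ring_end in the frame of hook_seat between -0.012 and 0.012 m and angle between the y axis of ring_end and the y axis of hook_seat, either way round below 0.6 rad), for 0.1 s.
3. the ring, raised in the hook, is tugged against the inside of the shut gate with 4 N or more (value of joint gate_hinge below 0.05 rad and contact force between isolator_key and hook_stand above 4 N and x of ring_end in the frame of hook_seat between -0.018 and 0.015 m and z of ring_end in the frame of hook_seat between 0.01 and 0.045 m), for 0.2 s.
At the end, for the whole second after the job is handed in: The key hangs nearly still (below 120 mm/s) from the hook, ring end up within 0.5 rad of vertical, the ring's end within 18 mm of hook_seat (so in the bowl), the gate shut (below 0.05 rad) (value of joint gate_hinge below 0.05 rad and distance between ring_end and hook_seat below 0.018 m and angle between ring_end's own x axis and vertical below 0.5 rad and linear speed of isolator_key below 0.12 m/s); the robot touches nothing.
It fails at once if the held key was pushed against the hook, its gate or the stand with more than 20 N (contact force between isolator_key and hook_stand above 20 N and contact force between the fingers and isolator_key above 1 N).
It fails at once if the robot itself pushed the hook or the stand with more than 20 N (contact force between the arm and hook_stand above 20 N).
It fails at once if another thing on the table was moved more than 30 mm (distance of any of offcut, masking_tape, carpenter_pencil, chisel from where it was at the start of the episode above 0.03 m).
It also fails if it takes over 72 s, if anything falls off the work surface, if the arm or the gripper's body presses on something with over 40 N, if the wrist force passes 120 N, or if a joint passes its speed limit or range.

ROBOT

A 7-joint arm with a two-finger parallel gripper is mounted at the origin on the work surface; the furniture and walls round the work are solid. World frame = base frame: x ahead of the robot, y to its left, z up, the work surface at z = 0. Lengths are in m, angles in rad, forces in N, time in s.
With the tool pointing down it reaches from about 0.35 to 0.9 m from the base axis. Payload 8.1 kg.
Tool frame: the origin (TCP) lies midway between the tips of the shut fingers; the grasp point (between the pads) lies 19 mm behind it (r.grip_point_offset is the distance from the TCP to the grasp point, in m); z points along the fingers, y is the direction in which the jaws open and shut (so a half turn about z gives the same grasp; the last joint's range is limited). The gripper opens to 92 mm and grips with 3 to 60 N. Pads are 19 mm wide; open, the fingers measure 130 mm over their backs; the gripper's body (75 mm by 190 mm) begins 47 mm behind the grasp point.
Start: joints at [-1.384, 0.434, 0.025, 1.573, -0.012, 1.134, -0.075], TCP at [0.179, 0.599, 0.192] pointing down, gripper open.
Joint ranges: [-2.62, 2.62], [-0.44, 2.09], [-1.27, 1.32], [0.08, 2.57], [-1.32, 4.46], [0.12, 2], [-2.74, 2.74]. Speed limits (rad/s): [2.22, 2.22, 3.01, 3.01, 3.14, 3.14, 3.14].

INTERFACE

Orientations are given as a rotation vector (axis times angle).
In Python, from bench import r, cams, order, search_frame gives the robot as it stands.
- The arm moves only by the tool play_rows, never from a script. Its argument "steps" is a list that holds one entry, the list of rows, each a list of 7 numbers: the turn, a rotation vector about the world's x, y, z scaled (see below), then the shift along the world's x, y, z scaled (see below), then the gripper's target within -1 to 1 (shut at 1, half-way at 0, fully open at -1). A call has 1 to 8 rows; each row shifts and turns the commanded pose from where the row before left it; what a row does not reach is not made up. The controller multiplies each number of a shift by 4 cm and each number of a turn by 5 degrees. A row lasts 1/8 s, in which the tool goes at most 62.5 mm and 10.7 degrees, less where a joint would pass 70% of its speed; a pose out of reach is approached as far as the arm can. A call with a number of a shift or a turn outside -1 to 1 is refused whole. A call with a gripper value outside its range is refused whole. The fingers move at their own pace and stop on an object; the grip force is fixed at half the most. Time passes only in rows, so rows that do not move let the fingers close. It gives the time, the measured TCP pose, the force and the opening at its end, in the units of the state.
- r.get_obs(): the state, without advancing time (a new reading comes with each control period).
- cams.get_image(name): name is "side" or "top"; returns a dict with "color" (480x640x3 uint8, blue, green, red), "vertical_fov" (degrees; the focal length in pixels is half the picture's height over the tangent of half this angle, whatever the lens; pixels are square), "cx", "cy" (the principal point, pixels), "R" (3x3) and "t" (3): a world point X has camera coordinates R X + t. Camera axes: x right, y down, z forward; pixel columns grow to the right and rows downward; lengths in m; the calibration is good to about 2 mm. A picture is of the moment at which its call begins. There is no depth.
- order.sign_off(): hands the job in, once; it reports no verdict.
Trained networks look in a picture, given as the dict that the camera call returned (one of the last four; its "shot" number tells which), for a name from the list of things; names that differ only in an ending like _2 or _b are one class to them, and where a whole thing is asked for, a point or a joint stands for the part that bears it (a point fixed in the world has none). Each returns a list of dicts, best first, with "score" (0 to 1); they miss things now and then, are a little off and sometimes report something else, mostly with a low value. They report only what shows in the picture. A call takes as long as a camera call.
- search_frame(picture, label): "position" ([x, y, z] in m, in the coordinates of the camera as it stood for that picture, good to about 4 mm: the middle of the surface that is visible of it).
The state is a dict: "time": time; "joint_pos": joint angles; "qd": joint speeds; "effort": joint torques, N m; "position": TCP position; "ee_rot": TCP orientation; "contact_force": force on the tool from outside, world axes, zero at the start; "torque": the same for the moment, N m; "width": finger opening in m.
Only numpy, scipy, OpenCV 4.12 (cv2) and the standard library are available. Lean on these libraries where they do the work, as an engineer would, in place of code of your own. Each camera call takes 0.05 s, during which the arm holds its last target.

## Working session

There is one attempt and no reset: what is moved stays moved. The work goes in short steps, Python scripts to look and compute and a tool call to move; the robot and the scene stay as the last step left them, time stands still between calls to the robot, and variables do not carry over. Pictures are saved under pics/ and viewed, and the job is handed in when it is done.

Besides the shell and the picture viewer there is one more tool, called by a JSON object that holds its "op" and its "data". play_rows: Moves the arm, as the interface text tells. Its arguments: {"type":"object","properties":{"steps":{"type":"array"}},"required":["steps"]}

```bash
mkdir -p pics; cat > a.py <<'E'
from bench import r,cams,order,search_frame
import cv2,numpy as np
o=r.get_obs();print({k:np.round(v,4).tolist() for k,v in o.items()})
for n in ["side","top"]:
    p=cams.get_image(n);cv2.imwrite(f"pics/{n}0.png",p["color"])
    R=np.array(p["R"]);t=np.array(p["t"]);print(n,p["vertical_fov"],p["cx"],p["cy"],R.tolist(),t, "cam",-R.T@t)
    for l in ["isolator_key","key_grip","ring_end","hook_stand","gate_hinge","offcut","masking_tape","carpenter_pencil","chisel"]:
        for d in search_frame(p,l)[:2]:
            print(l,round(d["score"],2),np.round(R.T@(np.array(d["position"])-t),4))
E
python3 a.py
```

```text
{'time': 0.0, 'joint_pos': [-1.3836, 0.4352, 0.025, 1.5741, -0.0116, 1.134, -0.0751], 'qd': [-0.0017, -0.0004, 0.0006, -0.0003, 0.0001, -0.0006, -0.0003], 'effort': [-0.0001, -66.7837, 0.9849, -31.4473, -0.0606, 0.0428, 0.0002], 'position': [0.1785, 0.5984, 0.1908], 'ee_rot': [-0.4537, -3.1086, 0.0024], 'contact_force': [-0.9557, 0.2211, -0.4534], 'torque': [0.0138, -0.0547, 0.0015], 'width': 0.0918}
side 42.77404195284776 317.2150970718161 235.91403249932506 [[0.8872186934970019, -0.46127725092524186, 0.008141725144265399], [-0.22757358809077238, -0.4529289280790938, -0.8620125568184114], [0.40131440531454227, 0.7629408128341113, -0.5068215309150359]] [-0.47125892  0.33412281  1.16016602] cam [ 0.02855591 -0.95118514  0.87985203]
isolator_key 0.71 [0.5808 0.2843 0.016 ]
key_grip 0.85 [0.5814 0.2848 0.0143]
key_grip 0.68 [ 0.595  -0.2728  0.0298]
ring_end 0.72 [0.5799 0.285  0.0258]
hook_stand 0.97 [0.6775 0.0115 0.0792]
offcut 0.92 [ 0.5939 -0.2717  0.0283]
masking_tape 0.94 [0.5048 0.1029 0.0252]
carpenter_pencil 0.86 [ 0.5041 -0.1012  0.0088]
chisel 0.84 [0.5359 0.5822 0.0137]
top 51.752925960320766 316.7799860463791 237.76310794321734 [[-0.01760700818780191, -0.9996469429691938, 0.01989931343087096], [-0.9949998221567374, 0.015561257712234388, -0.09865698741840014], [0.09831249753075964, -0.021536867710017407, -0.9949225176658258]] [0.12186288 0.60971926 1.5814794 ] cam [0.45333701 0.14639197 1.63117755]
isolator_key 0.84 [0.5915 0.2929 0.0259]
isolator_key 0.71 [0.6583 0.0292 0.0188]
key_grip 0.84 [0.5895 0.2974 0.0261]
ring_end 0.78 [0.5918 0.2907 0.0274]
hook_stand 0.85 [0.6594 0.023  0.0183]
gate_hinge 0.49 [0.4991 0.1063 0.0231]
offcut 0.82 [ 0.5965 -0.262   0.0272]
masking_tape 0.94 [0.506  0.1081 0.0266]
carpenter_pencil 0.62 [ 0.5017 -0.0894  0.0102]
chisel 0.64 [0.5414 0.59   0.0169]
```

View pics/side0.png

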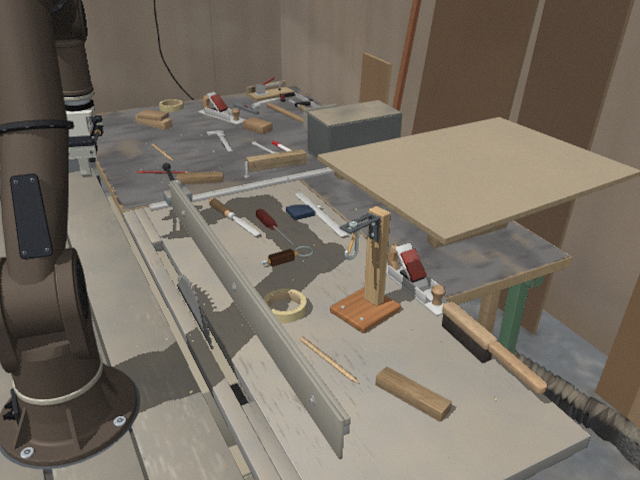

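View pics/top0.png

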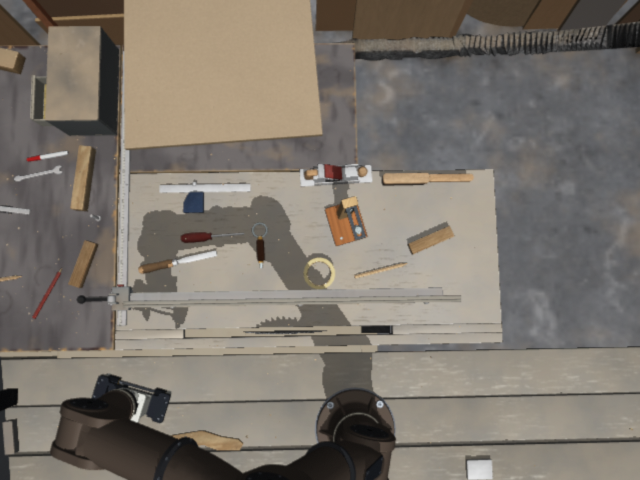

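```bash
cat > z.py <<'E'
import cv2,sys
f,x0,y0,x1,y1,out=sys.argv[1],*map(int,sys.argv[2:6]),sys.argv[6]
im=cv2.imread(f)[y0:y1,x0:x1];k=min(800/(x1-x0),600/(y1-y0))
cv2.imwrite(out,cv2.resize(im,None,fx=k,fy=k,interpolation=cv2.INTER_CUBIC));print(k)
E
python3 z.py pics/side0.png 250 190 410 330 pics/zs.png; python3 z.py pics/top0.png 240 180 380 285 pics/zt.png
```

```text
4.285714285714286
5.714285714285714
```

View pics/zs.png

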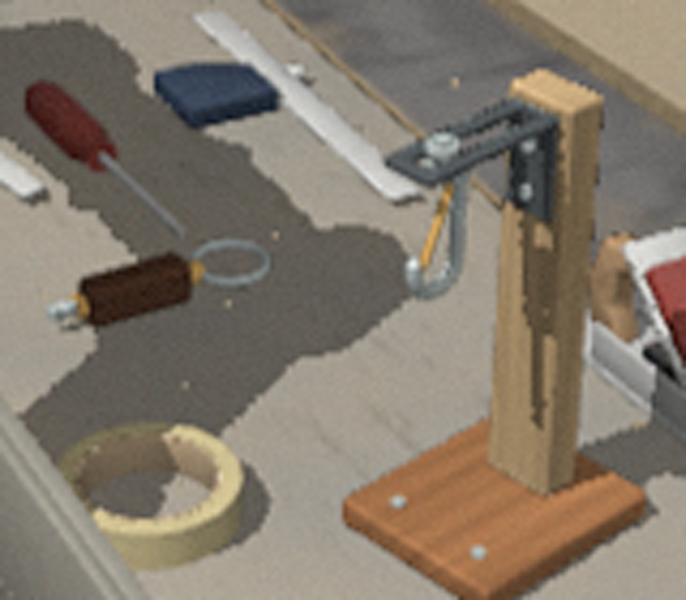

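View pics/zt.png

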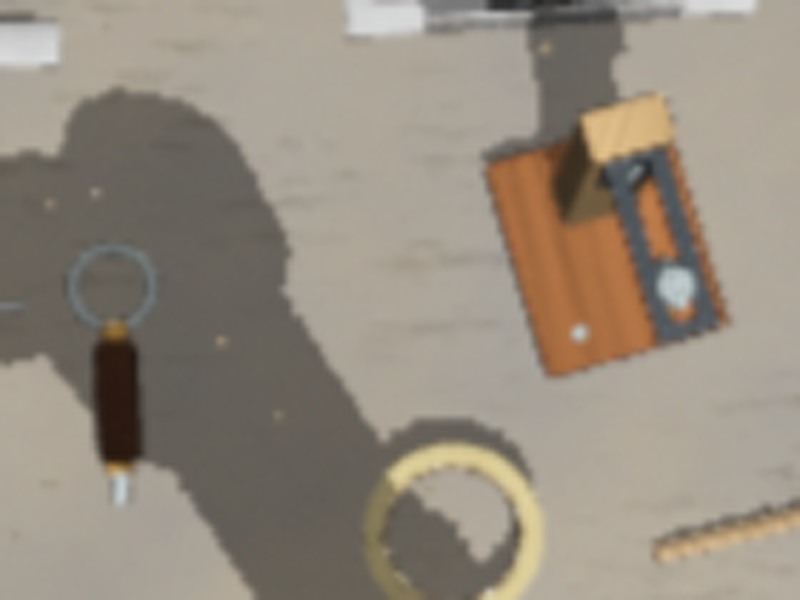

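```bash
cat > h.py <<'E'
from bench import r,cams,order,search_frame
import cv2,numpy as np
def cam(n):
    p=cams.get_image(n);R=np.array(p["R"]);t=np.array(p["t"]);f=240/np.tan(np.radians(p["vertical_fov"])/2)
    return p,R,t,f
def ray(c,u,v):
    p,R,t,f=c; d=R.T@np.array([(u-p["cx"])/f,(v-p["cy"])/f,1]); return -R.T@t,d
def atz(c,u,v,z):
    o,d=ray(c,u,v); return o+d*(z-o[2])/d[2]
def tri(rs):
    A=0;b=0
    for o,d in rs:
        d=d/np.linalg.norm(d);P=np.eye(3)-np.outer(d,d);A=A+P;b=b+P@o
    return np.linalg.solve(A,b)
def px(c,X):
    p,R,t,f=c;q=R@np.array(X)+t;return np.array([p["cx"]+f*q[0]/q[2],p["cy"]+f*q[1]/q[2]])
E
cat > b.py <<'E'
from h import *
np.set_printoptions(precision=4,suppress=True)
S=cam("side");T=cam("top")
zs=lambda u,v:(u/4.2857+250-.4,v/4.2857+190-.4)
zt=lambda u,v:(u/5.714+240-.4,v/5.714+180-.4)
for n,s,t,z in [("ring c",(231,262),(113,286),.014),("shank",(55,312),(120,505),.014),("nut",(441,143),(677,283),.258),("footL",(345,505),None,.018),("footF",(490,590),None,.018),("footR",(645,490),None,.018),
 ("tL",None,(485,167),.018),("tF",None,(550,375),.018),("tR",None,(728,322),.018),("grip",None,(118,403),.028),("posttopL",(515,85),(583,115),None),("posttopR",(603,97),(672,150),.27),("armfrontL",(390,162),(658,340),.25),("armfrontR",(436,183),(718,322),.25)]:
    if s: s=zs(*s)
    if t: t=zt(*t)
    out=[n]
    if z and s: out+=["S",atz(S,*s,z)]
    if z and t: out+=["T",atz(T,*t,z)]
    if s and t: out+=["tri",tri([ray(S,*s),ray(T,*t)])]
    print(*out)
E
python3 b.py
```

```text
ring c S [0.6452 0.2993 0.014 ] T [0.6428 0.2994 0.014 ] tri [0.6438 0.2989 0.0145]
shank S [0.5247 0.2958 0.014 ] T [0.5171 0.2962 0.014 ] tri [0.5204 0.2947 0.0157]
nut S [ 0.611  -0.0009  0.258 ] T [0.6115 0.0006 0.258 ] tri [0.6117 0.0005 0.2571]
footL S [0.5869 0.0428 0.018 ]
footF S [ 0.6193 -0.0546  0.018 ]
footR S [ 0.7394 -0.0193  0.018 ]
tL T [0.7082 0.0844 0.018 ]
tF T [0.5872 0.0494 0.018 ]
tR T [ 0.6161 -0.0536  0.018 ]
grip T [0.5743 0.2956 0.028 ]
posttopL tri [0.6911 0.0473 0.2491]
posttopR S [ 0.6944 -0.015   0.27  ] T [0.6755 0.0027 0.27  ] tri [ 0.6873 -0.0041  0.2645]
armfrontL S [0.5868 0.0061 0.25  ] T [0.5844 0.0099 0.25  ] tri [0.5862 0.0089 0.2485]
armfrontR S [ 0.5965 -0.0215  0.25  ] T [ 0.5928 -0.0199  0.25  ] tri [ 0.5946 -0.0209  0.2499]
```

```bash
cat > c.py <<'E'
from h import *
np.set_printoptions(precision=4,suppress=True)
S=cam("side");T=cam("top")
zs=lambda u,v:(u/4.2857+250-.4,v/4.2857+190-.4)
c,s=np.cos(.28),np.sin(.28);O=np.array([.6627,.0153])
def st(X): d=X[:2]-O;return np.array([c*d[0]+s*d[1],-s*d[0]+c*d[1],X[2]])
for n,p,z in [("post front corner",(543,494),.018),("post left corner",(493,463),.018),("post right",(577,470),.018)]:
    print(n,st(atz(S,*zs(*p),z)))
# intersect with plane y_st=0
def aty(p):
    o,d=ray(S,*zs(*p)); n=np.array([-s,c,0]); k=(n@(np.array([*O,0])-o))/(n@d); return st(o+k*d)
for n,p in [("nut",(441,143)),("shank top",(458,190)),("shank mid",(460,240)),("bowl bottom outer",(430,297)),("nose top",(412,262)),("nose tip L",(406,265)),("gate low",(426,268)),("gate top",(447,190)),("shank R at 240",(466,240))]:
    print(n,aty(p))
E
python3 c.py; python3 z.py pics/side0.png 335 205 385 270 pics/zh.png
```

```text
post front corner [ 0.0207 -0.0189  0.018 ]
post left corner [0.0216 0.0189 0.018 ]
post right [ 0.0508 -0.0171  0.018 ]
nut [-0.0528 -0.      0.2569]
shank top [-0.0388 -0.      0.225 ]
shank mid [-0.0356  0.      0.1946]
bowl bottom outer [-0.056  -0.      0.1696]
nose top [-0.0702 -0.      0.1962]
nose tip L [-0.0744 -0.      0.1963]
gate low [-0.0599 -0.      0.1884]
gate top [-0.0469 -0.      0.2282]
shank R at 240 [-0.0311 -0.      0.1928]
9.23076923076923
```

View pics/zh.png

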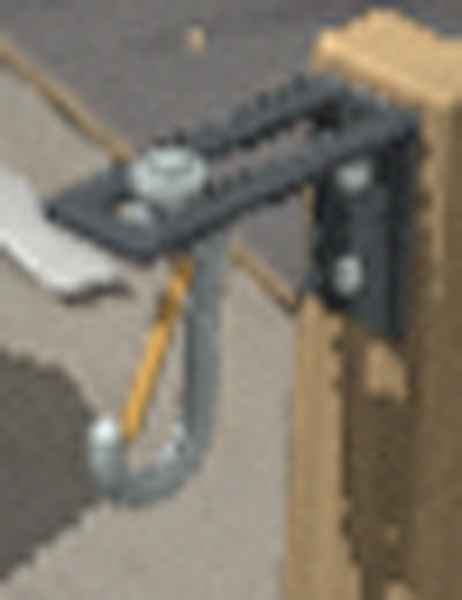

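```bash
ls; python3 - <<'E'
from h import *
print([x for x in dir(r) if not x.startswith('__')], r.grip_point_offset)
S=cam("side");T=cam("top")
# fence top edge in side: near end top corner (349,418), top (168,183); top view near end (460,298), far (130,295)
for a,b in [((348,419),(461,298)),((172,182),(128,294))]:
    print(tri([ray(S,*a),ray(T,*b)]))
print(atz(S,340,455,0),atz(T,461,298,0.05))
# board
for a in [(319,158),(441,238)]: print(atz(S,*a,.3))
print(tri([ray(S,319,158),ray(T,127,149)]),tri([ray(S,441,238),ray(T,321,134)]))
E
```

```text
a.py
b.py
c.py
h.py
pics
z.py
['Unreachable', 'get_obs', 'grip_point_offset'] 0.0188
[ 0.41293922 -0.33130271  0.09756882]
[0.42638355 0.70002465 0.09254921]
[ 0.4097264  -0.32062341  0.        ] [ 0.40918317 -0.34483542  0.05      ]
[0.66042473 0.24469619 0.3       ]
[ 0.690164   -0.18861362  0.3       ]
[0.904725   0.71337383 0.07305259] [0.93859346 0.09458287 0.08442935]
```

```bash
python3 z.py pics/side0.png 150 170 360 470 pics/zf.png
```

```text
2.0
```

View pics/zf.png

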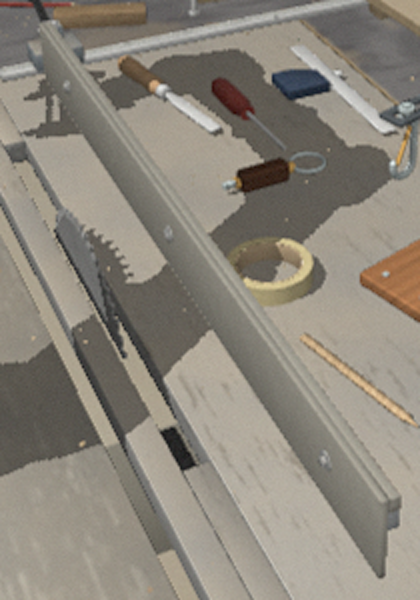

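{"op": "play_rows", "data": {"steps": [[[0,0,0.35,0.9,-0.66,0,-1],[0,0,0.35,0.9,-0.66,0,-1],[0,0,0.35,0.9,-0.66,0,-1],[0,0,0.35,0.9,-0.66,0,-1],[0,0,0.35,0.9,-0.66,0,-1],[0,0,0.35,0.9,-0.66,0,-1],[0,0,0.35,0.9,-0.66,0,-1],[0,0,0.35,0.9,-0.66,0,-1]]]}}

```text
time: 2.3
position: [0.4677, 0.3869, 0.1917]
ee_rot: [0.07, 3.141, 0.0]
contact_force: [0.2, 0.2, -0.5]
width: 0.0921
```

```bash
cat > s.py <<'E'
from h import *
from scipy.spatial.transform import Rotation as Q
np.set_printoptions(precision=4,suppress=True)
o=r.get_obs();R=Q.from_rotvec(o["ee_rot"]).as_matrix()
print("t",round(o["time"],2),"tcp",np.array(o["position"]),"gp",np.array(o["position"])-.0188*R[:,2],"w",o["width"]);print("q",np.array(o["joint_pos"]));print("tool y",R[:,1],"az",np.degrees(np.arctan2(R[1,1],R[0,1])),"z",R[:,2]);print("F",np.array(o["contact_force"]))
E
python3 s.py
```

```text
t 2.3 tcp [0.4677 0.3869 0.1917] gp [0.4677 0.3869 0.2105] w 0.09212649081683322
q [-0.8283  0.4041  0.0696  1.6228 -0.0305  1.1154  0.7756]
tool y [0.0444 0.999  0.0003] az 87.4578831296463 z [ 0.0002  0.0003 -1.    ]
F [ 0.2163  0.1993 -0.4885]
```

{"op": "play_rows", "data": {"steps": [[[0,-1,0.3,0,-0.9,0,-1],[0,-1,0.3,0,-0.9,0,-1],[0,-1,0.3,0,-0.9,0,-1],[0,-1,0.3,0,-0.9,0,-1],[0,-1,0.3,0,-0.9,0,-1],[0,-1,0.3,0,-0.9,0,-1],[0,-1,0.3,0,-0.9,0,-1],[0,-1,0.3,0,-0.9,0,-1]]]}}

```text
time: 3.3
position: [0.4686, 0.1074, 0.1927]
ee_rot: [-0.199, 2.456, 0.016]
contact_force: [1.4, -0.4, 0.5]
width: 0.0916
```

```bash
python3 s.py
```

```text
t 3.3 tcp [0.4686 0.1074 0.1927] gp [0.4569 0.1062 0.2073] w 0.09160419570784809
q [-0.7559 -0.126   0.1427  2.5292  1.227   0.3504  0.0219]
tool y [-0.1469  0.9884 -0.0392] az 98.45282422105137 z [ 0.6242  0.0618 -0.7788]
F [ 1.3508 -0.4217  0.4975]
```

{"op": "play_rows", "data": {"steps": [[[0,-1,0.3,0.3,-0.4,0,-1],[0,-1,0.3,0.3,-0.4,0,-1],[0,-1,0.3,0.3,-0.4,0,-1],[0,-1,0.3,0.3,-0.4,0,-1],[0,-1,0.3,0.3,-0.4,0,-1],[0,-1,0,0.3,-0.4,0,-1],[0,0,0,0,0,0,-1]]]}}

```text
time: 4.18
position: [0.5046, 0.0466, 0.1961]
ee_rot: [-0.225, 2.305, -0.121]
contact_force: [-0.9, 0.5, -0.3]
width: 0.0919
```

```bash
python3 s.py
```

```text
t 4.17 tcp [0.5046 0.0466 0.1961] gp [0.4907 0.0469 0.2088] w 0.09187672050538967
q [ 0.416   0.0113 -0.8671  2.5616  2.0708  0.4001 -0.6457]
tool y [-0.1234  0.9796 -0.1584] az 97.17990927791199 z [ 0.7369 -0.0164 -0.6758]
F [-0.9164  0.4918 -0.2643]
```

{"op": "play_rows", "data": {"steps": [[[0,0,0,0.2,0,0,-1],[0,0,0,0.2,0,0,-1],[0,-0.5,0,0.2,0,0,-1],[0,-0.5,0,0,0,0,-1]]]}}

```text
time: 4.68
position: [0.5315, 0.0527, 0.1952]
ee_rot: [-0.235, 2.238, -0.129]
contact_force: [-0.3, 0.1, -1.4]
width: 0.092
```

```bash
python3 s.py
```

```text
t 4.67 tcp [0.5315 0.0527 0.1952] gp [0.5169 0.053  0.2069] w 0.09199946567640346
q [ 0.5886  0.1701 -1.1275  2.5649  2.1346  0.6297 -0.676 ]
tool y [-0.1242  0.9769 -0.1737] az 97.24516970938481 z [ 0.7799 -0.0121 -0.6258]
F [-0.3427  0.0698 -1.3584]
```

{"op": "play_rows", "data": {"steps": [[[0.3,0,0.3,0.2,-0.2,-0.4,-1],[0.3,0,0.3,0.2,-0.2,-0.4,-1],[0.3,0,0.3,0.2,-0.2,-0.4,-1],[0.3,0,0.3,0.2,-0.2,-0.4,-1],[0.3,0,0,0,-0.2,-0.3,-1],[0.3,0,0,0,-0.2,0,-1]]]}}

```text
time: 5.42
position: [0.5686, 0.0033, 0.12]
ee_rot: [-0.262, 2.227, 0.105]
contact_force: [0.5, 0.5, 0.5]
width: 0.0918
```

```bash
python3 s.py
```

```text
t 5.42 tcp [0.5686 0.0033 0.12  ] gp [0.5542 0.0002 0.1317] w 0.09177970094575814
q [ 0.9973  0.685  -1.261   2.562   2.5874  0.7374 -0.5717]
tool y [-0.2243  0.9744 -0.0158] az 102.964163998529 z [ 0.7661  0.1663 -0.6208]
F [0.5007 0.4844 0.4786]
```

```bash
python3 - <<'E'
from h import *
cv2.imwrite("pics/s1.png",cam("side")[0]["color"]);cv2.imwrite("pics/t1.png",cam("top")[0]["color"])
E
```

```text
(no output)
```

View pics/s1.png

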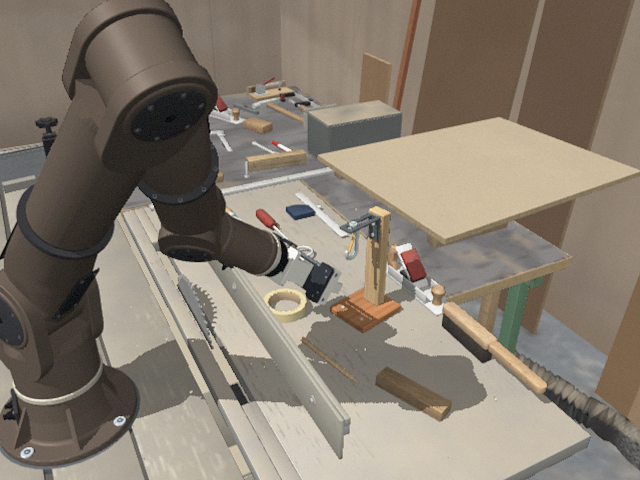

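View pics/t1.png

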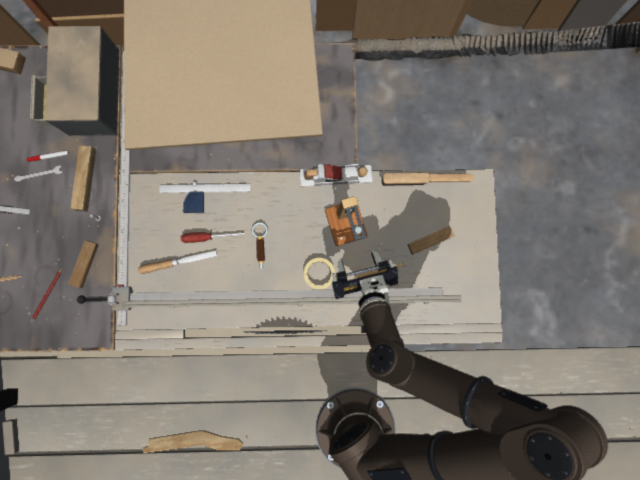

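```bash
python3 z.py pics/t1.png 230 210 290 275 pics/zk.png;python3 z.py pics/s1.png 335 205 395 275 pics/zh2.png
```

```text
9.23076923076923
8.571428571428571
```

View pics/zk.png

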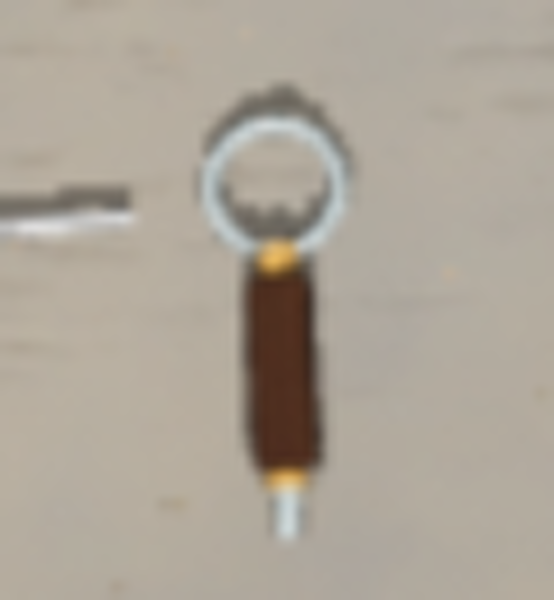

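View pics/zh2.png

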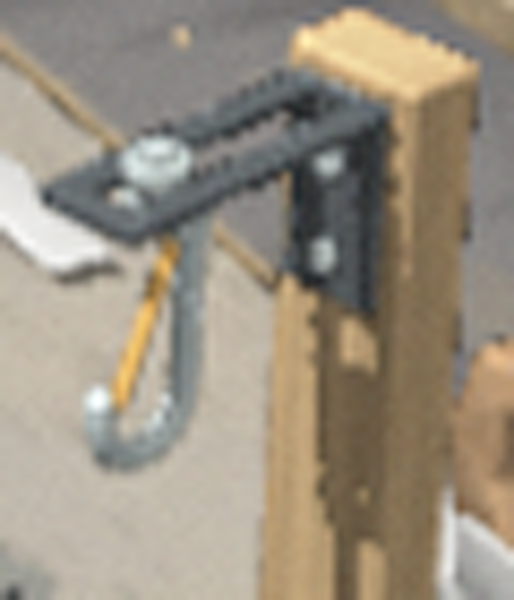

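```bash
cat > d.py <<'E'
from h import *
np.set_printoptions(precision=4,suppress=True)
S=cam("side");T=cam("top")
z=lambda u,v:(u/9.2308+230-.45,v/9.2308+210-.45)
a=atz(T,*z(275,187),.014);b=atz(T,*z(287,540),.014);print(a,b,"yaw",np.arctan2(a[1]-b[1],a[0]-b[0]),"len",np.linalg.norm(a-b))
print("grip",atz(T,*z(280,265),.028),atz(T,*z(285,470),.028))
c,s=np.cos(.28),np.sin(.28);O=np.array([.6627,.0153])
def st(X): d=X[:2]-O;return np.array([c*d[0]+s*d[1],-s*d[0]+c*d[1],X[2]])
z2=lambda u,v:(u/8.571+335-.45,v/8.571+205-.45)
def aty(p):
    o,d=ray(S,*p); n=np.array([-s,c,0]); k=(n@(np.array([*O,0])-o))/(n@d); return st(o+k*d)
for n,p in [("nose axis tip",(97,395)),("bowl bottom",(128,466)),("shank c",(187,340)),("shank c hi",(192,270)),("gate end",(122,405)),("nut",(157,160))]: print(n,aty(z2(*p)))
E
python3 d.py
```

```text
[0.6423 0.2995 0.014 ] [0.5169 0.296  0.014 ] yaw 0.027496439199460595 len 0.12551674992031345
grip [0.613  0.2966 0.028 ] [0.5408 0.2953 0.028 ]
nose axis tip [-0.0698  0.      0.1963]
bowl bottom [-0.0575 -0.      0.1702]
shank c [-0.0376 -0.      0.199 ]
shank c hi [-0.037 -0.     0.219]
gate end [-0.0606 -0.      0.1895]
nut [-0.0516 -0.      0.2559]
```

```bash
cat > g.py <<'E'
# usage g.py x y z az theta_fwd(deg from straight down, + = tool z leaning to forward) [grasp]
import sys
from h import *
from scipy.spatial.transform import Rotation as Q
np.set_printoptions(precision=3,suppress=True)
def target(az,tilt):
    a=np.radians(az);y=np.array([np.cos(a),np.sin(a),0]);f=np.array([y[1],-y[0],0])
    t=np.radians(tilt);z=np.sin(t)*f-np.cos(t)*np.array([0,0,1]);x=np.cross(y,z)
    return np.column_stack([x,y,z])
def show(x,y,z,az,tilt):
    o=r.get_obs();R=Q.from_rotvec(o["ee_rot"]).as_matrix();G=target(az,tilt)
    dr=Q.from_matrix(G@R.T).as_rotvec(degrees=True);dp=np.array([x,y,z])-o["position"]
    zz=R[:,2];yy=R[:,1];azn=np.degrees(np.arctan2(yy[1],yy[0]));f=np.array([np.sin(np.radians(azn)),-np.cos(np.radians(azn)),0])
    print("t",round(o["time"],2),"tcp",np.array(o["position"]),"az",round(azn,1),"tilt",round(np.degrees(np.arctan2(zz@f,-zz[2])),1),"yz",yy[2],"w",round(o["width"],4),"F",np.array(o["contact_force"]))
    print("q",np.array(o["joint_pos"]));print("turn units",dr/5,"shift units",dp/.04)
if __name__=="__main__": show(*map(float,sys.argv[1:6]))
E
python3 g.py .6 .2975 .13 91.7 -15
```

```text
t 5.62 tcp [0.569 0.003 0.122] az 102.9 tilt 51.7 yz -0.01923871237645497 w 0.0915 F [-0.332 -0.792 -0.204]
q [ 0.998  0.68  -1.263  2.562  2.586  0.738 -0.572]
turn units [-1.504 13.285 -2.108] shift units [0.778 7.367 0.204]
```

{"op": "play_rows", "data": {"steps": [[[0,0,0,-0.5,0,0.6,-1],[0,0,0,-0.5,0.3,0.6,-1],[-0.1,0.8,-0.2,0,0.6,0.4,-1],[-0.1,1,-0.2,0,0.7,0,-1],[-0.1,1,-0.2,0,0.7,0,-1],[-0.1,1,-0.2,0,0.8,0,-1],[-0.1,1,-0.2,0,0.9,0,-1],[-0.1,1,-0.2,0,0.9,0,-1]]]}}

```text
time: 6.62
position: [0.5484, 0.0586, 0.1844]
ee_rot: [-0.198, 2.459, -0.018]
contact_force: [0.1, -0.3, -0.0]
width: 0.0919
```

```bash
python3 g.py .6 .2975 .13 91.7 -15
```

```text
t 6.62 tcp [0.548 0.059 0.184] az 97.9 tilt 38.6 yz -0.06305343068215617 w 0.0919 F [ 0.059 -0.302 -0.034]
q [ 0.421  0.101 -0.769  2.363  1.392  0.236  0.103]
turn units [-0.232 10.722 -1.494] shift units [ 1.29   5.972 -1.361]
```

{"op": "play_rows", "data": {"steps": [[[0,1,-0.15,0,0.8,0,-1],[0,1,-0.15,0,0.8,0,-1],[0,1,-0.15,0,0.8,0,-1],[0,1,-0.15,0.1,0.8,0,-1],[0,1,-0.15,0.3,0.8,0,-1],[0,1,-0.15,0.3,0.8,0,-1],[0,1,-0.15,0.3,0.8,-0.2,-1],[0,1,-0.15,0.3,0.4,-0.4,-1]]]}}

```text
time: 7.62
position: [0.6043, 0.2838, 0.1632]
ee_rot: [-0.088, 3.117, -0.007]
contact_force: [0.1, -0.0, 0.1]
width: 0.0919
```

```bash
python3 g.py .6 .2975 .13 91.7 -15
```

```text
t 7.62 tcp [0.604 0.284 0.163] az 93.2 tilt 1.3 yz -0.004895830287352689 w 0.0919 F [ 0.092 -0.015  0.086]
q [-0.018  0.662 -0.859  1.466  0.536  1.238  0.685]
turn units [-0.085  3.268 -0.31 ] shift units [-0.109  0.342 -0.829]
```

{"op": "play_rows", "data": {"steps": [[[0,0.8,-0.1,-0.1,0.15,-0.5,-1],[0,0.8,-0.1,-0.1,0.1,-0.5,-1],[0,0.8,-0.1,-0.1,0.05,-0.5,-1],[0,0.8,0,-0.1,0,-0.5,-1],[0,0,0,0,0,-0.5,-1],[0,0,0,0,0,-0.3,-1],[0,0,0,0,0,0,-1]]]}}

```text
time: 8.5
position: [0.5885, 0.2912, 0.0497]
ee_rot: [0.039, -2.887, 0.001]
contact_force: [0.4, 0.3, -0.5]
width: 0.092
```

```bash
python3 g.py .589 .2978 .01 91.7 -15
```

```text
t 8.5 tcp [0.589 0.291 0.05 ] az 91.5 tilt -14.6 yz 0.0026074462412792447 w 0.092 F [ 0.43   0.286 -0.531]
q [-0.054  0.915 -0.819  1.323  0.47   1.35   0.735]
turn units [-0.032  0.089  0.032] shift units [ 0.012  0.164 -0.992]
```

{"op": "play_rows", "data": {"steps": [[[0,0,0,0,0.16,0,-1],[0,0,0,0,0,-0.5,-1],[0,0,0,0,0,-0.5,-1],[0,0,0,0,0,0,-1]]]}}

```text
time: 9.0
position: [0.5882, 0.2959, 0.0071]
ee_rot: [0.037, -2.884, 0.004]
contact_force: [-0.2, -0.6, 0.2]
width: 0.0918
```

```bash
python3 g.py .589 .2978 .01 91.7 -15; python3 - <<'E'
from h import *
cv2.imwrite("pics/s2.png",cam("side")[0]["color"])
E
python3 z.py pics/s2.png 200 170 360 290 pics/zs2.png
```

```text
t 9.0 tcp [0.588 0.296 0.007] az 91.5 tilt -14.7 yz 0.0007398945575409718 w 0.0918 F [-0.195 -0.622  0.229]
q [-0.068  0.961 -0.801  1.341  0.495  1.294  0.721]
turn units [-0.01   0.05   0.049] shift units [0.021 0.048 0.073]
5.0
```

View pics/zs2.png

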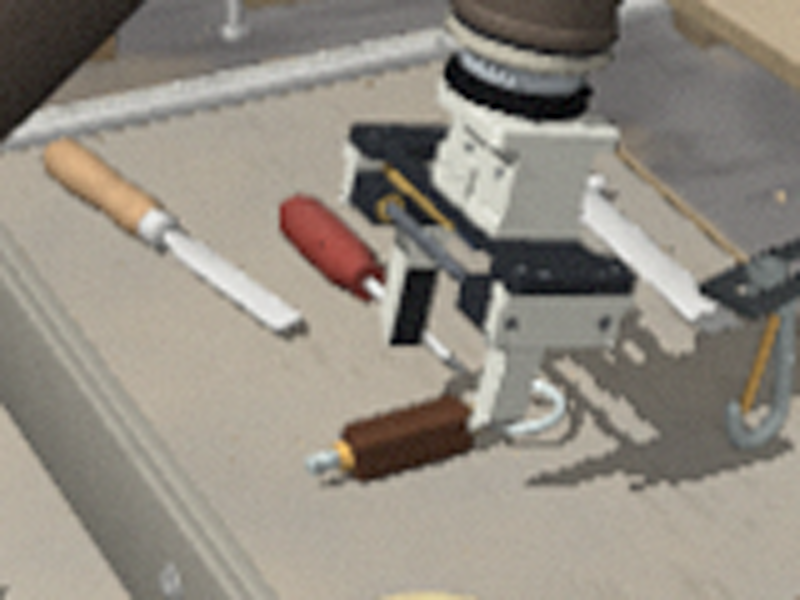

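{"op": "play_rows", "data": {"steps": [[[0,0,0,0,0,0,1],[0,0,0,0,0,0,1],[0,0,0,0,0,0,1],[0,0,0,0,0,0,1],[0,0,0,0,0,0,1],[0,0,0,0,0,0,1]]]}}

```text
time: 9.8
position: [0.5895, 0.2973, 0.0099]
ee_rot: [0.037, -2.887, 0.0]
contact_force: [0.4, -0.1, 0.1]
width: 0.0364
```

{"op": "play_rows", "data": {"steps": [[[0,0,0,0,0,0.25,1],[0,0,0,0,0,0.5,1],[0,0,0,0,0,0.5,1],[0,0,0,0,0,0.5,1],[0,0,0,0,0,0.5,1],[0,0,0,0,0,0.5,1],[0,0,0,0,0,0,1]]]}}

```text
time: 10.68
position: [0.5901, 0.2982, 0.122]
ee_rot: [0.037, -2.89, -0.002]
contact_force: [0.1, -0.1, 0.5]
width: 0.0
```

```bash
python3 g.py .55 .25 .2 106 52; python3 - <<'E'
from h import *
cv2.imwrite("pics/s3.png",cam("side")[0]["color"])
E
python3 z.py pics/s3.png 200 130 360 250 pics/zs3.png
```

```text
t 10.68 tcp [0.59  0.298 0.122] az 91.4 tilt -14.4 yz 0.0047308577003556925 w 0.0 F [ 0.089 -0.113  0.539]
q [-0.063  0.854 -0.843  1.248  0.429  1.465  0.746]
turn units [  1.971 -13.165   2.546] shift units [-1.004 -1.205  1.95 ]
5.0
```

View pics/zs3.png

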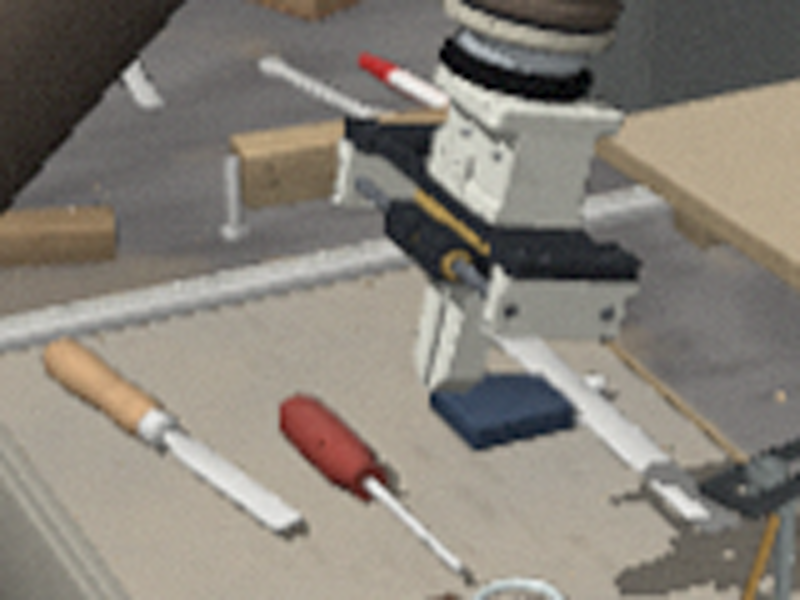

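The fingers were still closing when I lifted, and the key stayed on the table. I'll check where it lies now.

```bash
python3 - <<'E'
from h import *
np.set_printoptions(precision=4,suppress=True)
S=cam("side");T=cam("top");cv2.imwrite("pics/s4.png",S[0]["color"]);cv2.imwrite("pics/t4.png",T[0]["color"])
for c in (S,T):
    for l in ["isolator_key","key_grip"]:
        for d in search_frame(c[0],l)[:1]: print(l,d["score"],c[1].T@(np.array(d["position"])-c[2]))
E
python3 z.py pics/s4.png 250 200 350 290 pics/zs4.png;  python3 z.py pics/t4.png 230 210 290 275 pics/zt4.png
```

```text
isolator_key 0.9 [0.5818 0.2859 0.0201]
key_grip 0.77 [0.5834 0.2877 0.0113]
isolator_key 0.53 [0.5646 0.2931 0.0255]
key_grip 0.57 [0.5634 0.2973 0.028 ]
6.666666666666667
9.23076923076923
```

View pics/zs4.png

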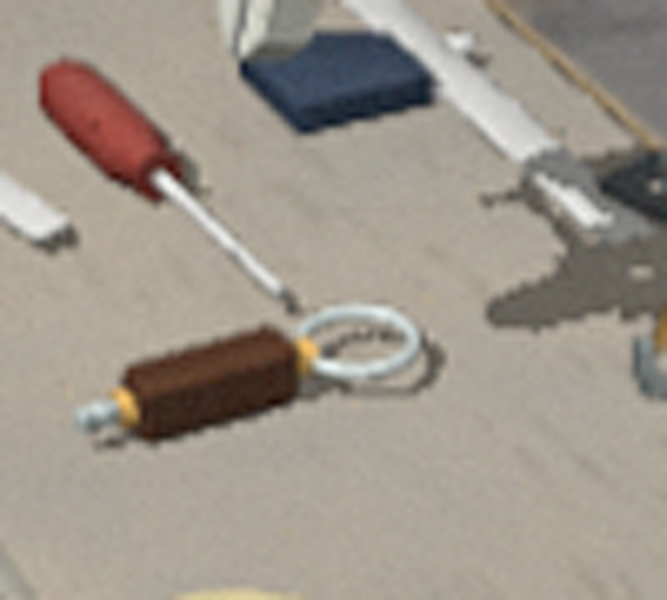

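View pics/zt4.png

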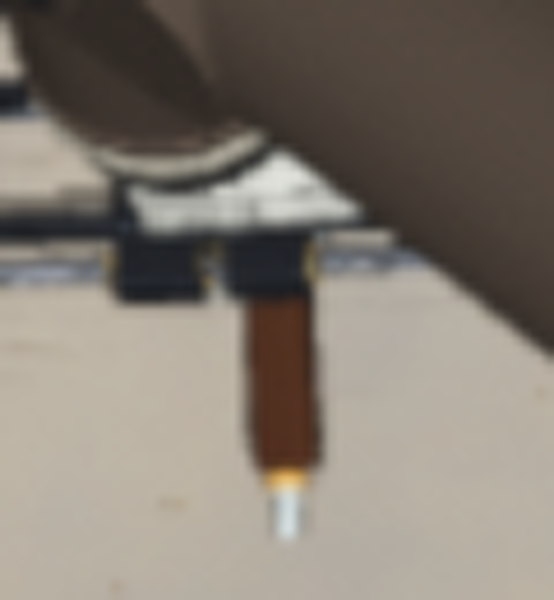

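The key hasn't moved: the shank end is still at (287,540) in the top crop, and the ring centre is at about (304,251) in the side view, as before. I'll open fully, go back down and allow more time to close.

{"op": "play_rows", "data": {"steps": [[[0,0,0,0,0,0,-1],[0,0,0,0,0,0,-1],[0,0,0,0,0,0,-1],[0,0,0,0,0,0,-1],[0,0,0,0,0,0,-1],[0,0,0,0,0,0,-1],[0,0,0,0,0,0,-1],[0,0,0,0,0,0,-1]]]}}

```text
time: 12.02
position: [0.5894, 0.2974, 0.1199]
ee_rot: [0.037, -2.887, 0.0]
contact_force: [0.1, -0.6, -0.1]
width: 0.0757
```

{"op": "play_rows", "data": {"steps": [[[0,0,0,0,0,-0.8,-1],[0,0,0,0,0,-0.8,-1],[0,0,0,0,0,-0.8,-1],[0,0,0,0,0,-0.4,-1],[0,0,0,0,0,0,-1]]]}}

```text
time: 12.65
position: [0.589, 0.297, 0.0072]
ee_rot: [0.037, -2.886, 0.001]
contact_force: [0.6, 0.0, -0.1]
width: 0.092
```

```bash
python3 g.py .589 .2978 .01 91.7 -15
```

```text
t 12.65 tcp [0.589 0.297 0.007] az 91.5 tilt -14.6 yz 0.002508563372281728 w 0.092 F [ 0.603  0.023 -0.074]
q [-0.068  0.962 -0.801  1.34   0.495  1.292  0.721]
turn units [-0.031  0.071  0.05 ] shift units [0.001 0.019 0.071]
```

{"op": "play_rows", "data": {"steps": [[[0,0,0,0,0,0,1],[0,0,0,0,0,0,1],[0,0,0,0,0,0,1],[0,0,0,0,0,0,1],[0,0,0,0,0,0,1],[0,0,0,0,0,0,1],[0,0,0,0,0,0,1],[0,0,0,0,0,0,1]]]}}

```text
time: 13.65
position: [0.5894, 0.2974, 0.0079]
ee_rot: [0.037, -2.887, 0.0]
contact_force: [-0.5, 0.1, 0.4]
width: 0.016
```

{"op": "play_rows", "data": {"steps": [[[0,0,0,0,0,0,1],[0,0,0,0,0,0,1],[0,0,0,0,0,0,1]]]}}

```text
time: 14.02
position: [0.5894, 0.2974, 0.0079]
ee_rot: [0.037, -2.887, 0.0]
contact_force: [-1.0, 0.7, 0.1]
width: 0.0004
```

```bash
python3 - <<'E'
from h import *
np.set_printoptions(precision=4,suppress=True)
S=cam("side");T=cam("top");cv2.imwrite("pics/s5.png",S[0]["color"]);cv2.imwrite("pics/t5.png",T[0]["color"])
print(px(S,[.5894,.2974,.0079]),px(T,[.5894,.2974,.0079]))
E
python3 z.py pics/s5.png 250 190 350 290 pics/zs5.png;  python3 z.py pics/t5.png 210 200 310 275 pics/zt5.png
```

```text
[284.8822 258.0415] [260.2583 246.0182]
6.0
8.0
```

View pics/zs5.png

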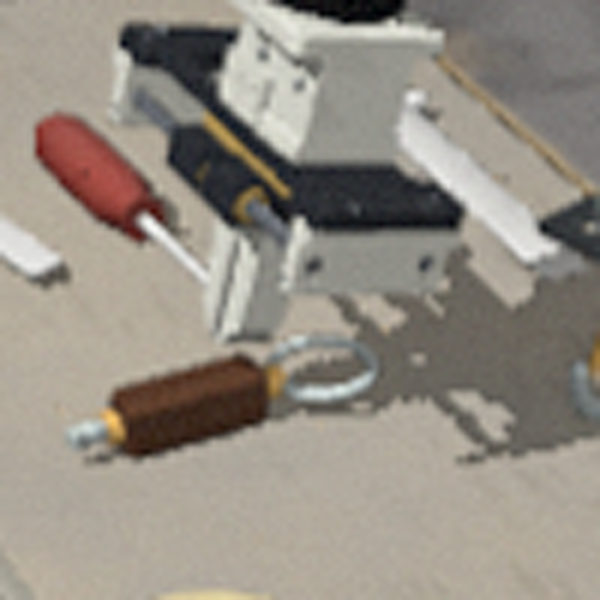

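View pics/zt5.png

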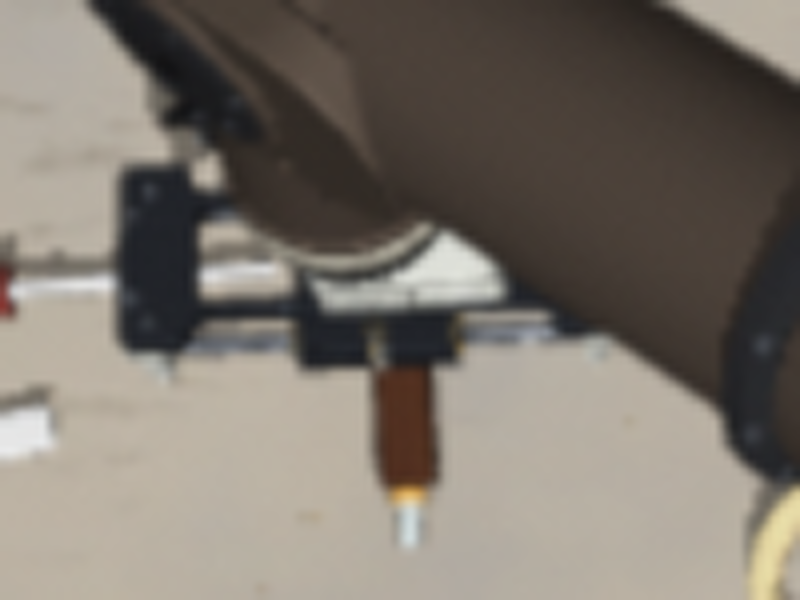

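```bash
python3 - <<'E'
from h import *
np.set_printoptions(precision=4,suppress=True)
S=cam("side");T=cam("top")
for z in (.008,.02,.03,.04,.05): print(atz(S,288.7,246.2,z))
from scipy.spatial.transform import Rotation as Q
o=r.get_obs();R=Q.from_rotvec(o["ee_rot"]).as_matrix();p=np.array(o["position"])
im=S[0]["color"].copy();im2=T[0]["color"].copy()
for d in (0,.0188,.066,.1):
    for c,i in((S,im),(T,im2)):
        u=px(c,p-d*R[:,2]);cv2.drawMarker(i,tuple(int(round(x)) for x in u),(0,0,255),cv2.MARKER_CROSS,5);print(d,u)
cv2.imwrite("pics/s6.png",im);cv2.imwrite("pics/t6.png",im2)
print(px(S,[.578,.2965,.028]))
E
python3 z.py pics/s6.png 250 170 350 270 pics/zs6.png
```

```text
[0.6239 0.3471 0.008 ]
[0.6157 0.3292 0.02  ]
[0.6089 0.3143 0.03  ]
[0.602  0.2994 0.04  ]
[0.5952 0.2845 0.05  ]
0 [284.8915 258.0361]
0 [260.2612 246.011 ]
0.0188 [286.3838 251.7549]
0.0188 [259.7079 244.1028]
0.066 [290.1906 235.7322]
0.066 [258.264  239.1222]
0.1 [292.9873 223.9609]
0.1 [257.1721 235.3559]
[280.928  252.7823]
6.0
```

View pics/zs6.png

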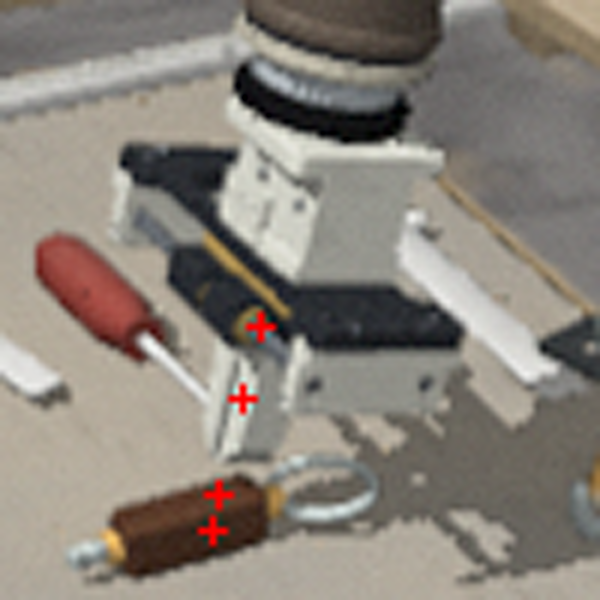

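```bash
python3 - <<'E'
from h import *
from scipy.spatial.transform import Rotation as Q
S=cam("side")
for nm,p,rv,w in [("s2",[.5882,.2959,.0071],[.037,-2.884,.004],.0918),("s3",[.5901,.2982,.122],[.037,-2.89,-.002],0),("s1",[.569,.003,.122],[-.262,2.227,.105],.0917),("side0",[.1785,.5984,.1908],[-.4537,-3.1086,.0024],.0918)]:
    im=cv2.imread(f"pics/{nm}.png");R=Q.from_rotvec(rv).as_matrix();p=np.array(p)
    c=px(S,p)
    for s in (-1,0,1):
        for d in (0,.0188,.035,.066):
            u=px(S,p-d*R[:,2]+s*w/2*R[:,1]);cv2.circle(im,tuple(int(round(x*1)) for x in u),1,(0,0,255) if d==0 else (0,255,0),-1)
    x,y=int(c[0]),int(c[1]);print(nm,c)
    q=im[max(0,y-70):y+40,max(0,x-60):x+70];cv2.imwrite(f"pics/q_{nm}.png",cv2.resize(q,None,fx=5,fy=5,interpolation=cv2.INTER_NEAREST))
E
```

```text
s2 [284.71418743 258.67994799]
s3 [284.16724523 220.07171332]
s1 [332.51416255 281.15422062]
side0 [ 91.06696381 181.23956527]
```

View pics/q_s2.png

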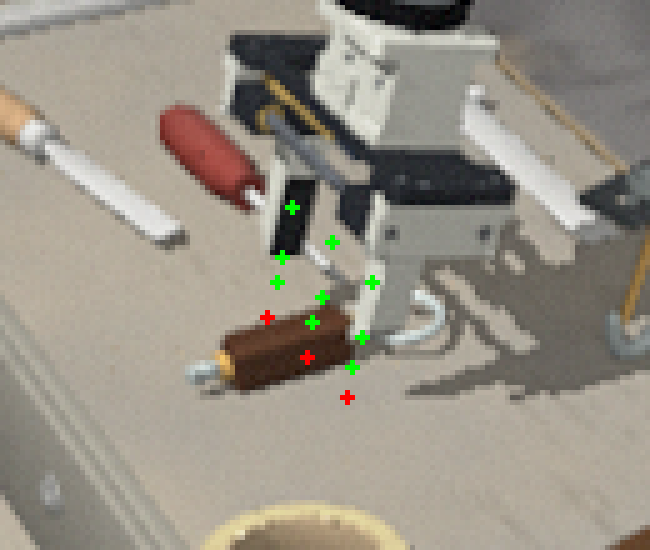

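View pics/q_s3.png

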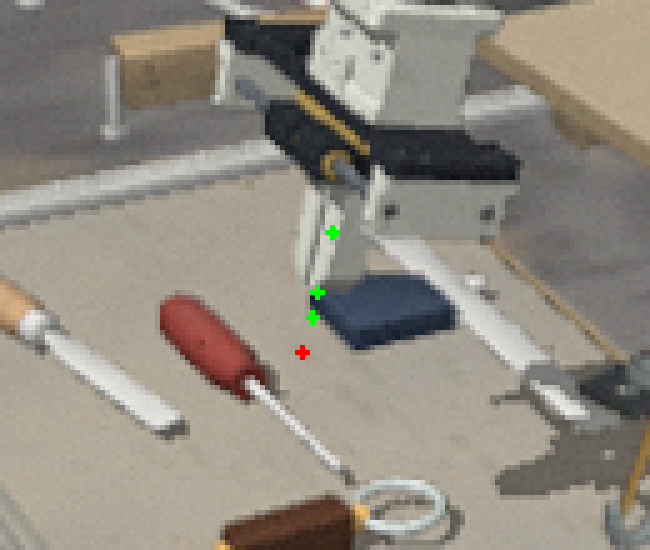

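View pics/q_s1.png

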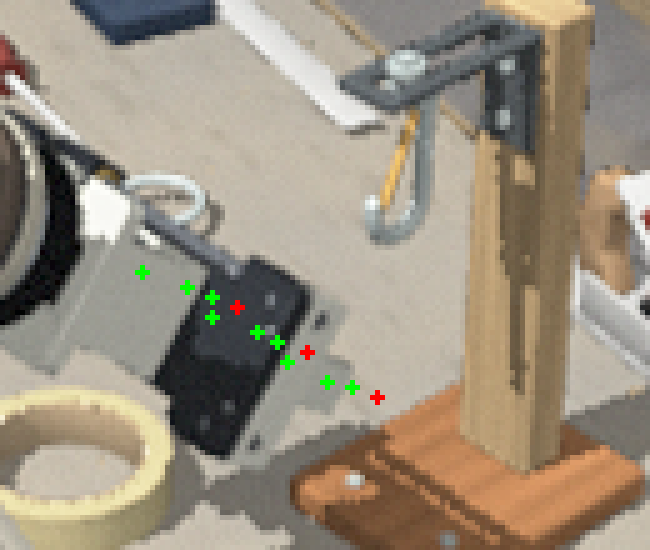

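The side-view pictures show that the fingertips are about 34 mm behind the reported TCP along the tool axis. This holds for every pose I checked, so the fingers closed above the grip. I'll correct for the offset, open, and go down step by step while watching the force.

{"op": "play_rows", "data": {"steps": [[[0,0,0,-0.06,0,0,-1],[0,0,0,-0.06,0,0,-1],[0,0,0,0,0,0,-1],[0,0,0,0,0,0,-1],[0,0,0,0,0,0,-1],[0,0,0,0,0,0,-1],[0,0,0,0,0,0,-1],[0,0,0,0,0,0,-1]]]}}

```text
time: 15.28
position: [0.5846, 0.2974, 0.0079]
ee_rot: [0.037, -2.887, 0.0]
contact_force: [-0.1, 0.4, 0.7]
width: 0.0761
```

{"op": "play_rows", "data": {"steps": [[[0,0,0,0,0,-0.2,-1],[0,0,0,0,0,-0.2,-1],[0,0,0,0,0,-0.2,-1],[0,0,0,0,0,0,-1]]]}}

```text
time: 15.78
position: [0.5841, 0.2969, -0.0172]
ee_rot: [0.037, -2.886, 0.001]
contact_force: [0.9, 0.2, -0.6]
width: 0.0921
```

```bash
python3 g.py .584 .2978 -.025 91.7 -15; python3 - <<'E'
from h import *
cv2.imwrite("pics/s7.png",cam("side")[0]["color"])
E
python3 z.py pics/s7.png 250 190 350 290 pics/zs7.png
```

```text
t 15.78 tcp [ 0.584  0.297 -0.017] az 91.5 tilt -14.6 yz 0.0023824543963864393 w 0.0921 F [ 0.892  0.219 -0.552]
q [-0.07   0.982 -0.792  1.367  0.51   1.25   0.71 ]
turn units [-0.029  0.072  0.049] shift units [-0.001  0.022 -0.194]
6.0
```

View pics/zs7.png

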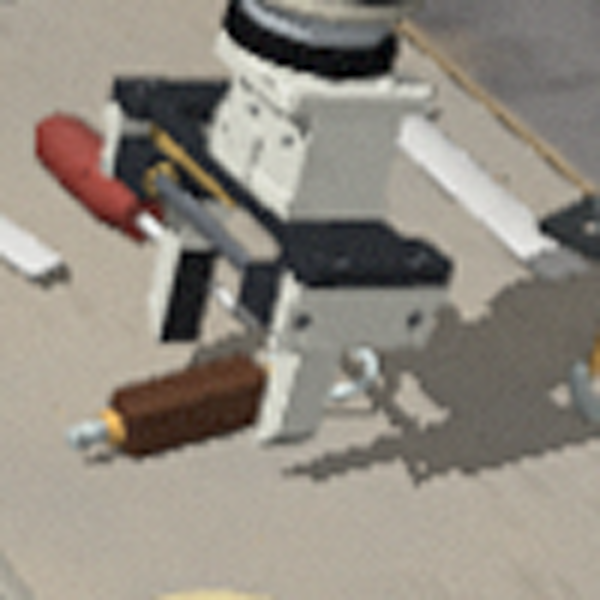

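```bash
python3 - <<'E'
from h import *
S=cam("side")
for uv,y in [((265,437),.251),((300,437),.238),((185,340),.343),((165,338),.343)]:
    o,d=ray(S,uv[0]/6+249.6,uv[1]/6+189.6);print(uv,o+d*(y-o[1])/d[1])
E
```

```text
(265, 437) [0.59335025 0.251      0.01977162]
(300, 437) [0.60375901 0.238      0.02425662]
(185, 340) [0.59751645 0.343      0.01724545]
(165, 338) [0.58777629 0.343      0.02096981]
```

{"op": "play_rows", "data": {"steps": [[[0,0,0,0,0,-0.12,-1],[0,0,0,0,0,-0.12,0.2],[0,0,0,0,0,0,1],[0,0,0,0,0,0,1],[0,0,0,0,0,0,1],[0,0,0,0,0,0,1],[0,0,0,0,0,0,1],[0,0,0,0,0,0,1]]]}}

```text
time: 16.88
position: [0.5846, 0.2974, -0.0257]
ee_rot: [0.037, -2.887, 0.0]
contact_force: [-0.8, 0.2, -0.3]
width: 0.0264
```

{"op": "play_rows", "data": {"steps": [[[0,0,0,0,0,0,1],[0,0,0,0,0,0,1],[0,0,0,0,0,0,1],[0,0,0,0,0,0,1]]]}}

```text
time: 17.38
position: [0.5846, 0.2974, -0.0257]
ee_rot: [0.037, -2.887, 0.0]
contact_force: [-1.2, -0.2, 1.0]
width: 0.0239
```

{"op": "play_rows", "data": {"steps": [[[0,0,0,0,0,0.5,1],[0,0,0,0,0,0.8,1],[0,0,0,-0.2,0,0.8,1],[0,0,0,-0.3,0,0.8,1],[0,-0.5,0.1,-0.3,0,0.8,1],[0,-1,0.2,0,-0.4,0.5,1],[0,-1,0.2,0,-0.5,0,1],[0,-1,0.2,0,-0.5,0,1]]]}}

```text
time: 18.38
position: [0.5527, 0.2413, 0.1442]
ee_rot: [-0.134, 3.082, -0.018]
contact_force: [0.7, -0.3, -1.5]
width: 0.0237
```

```bash
cat > k.py <<'E'
# usage k.py xr yr zr(mm, wanted ring_end in hook frame) az tilt
import sys
from g import *
p0=np.array([.5846,.2974,-.0257]);R0=Q.from_rotvec([.037,-2.887,0]).as_matrix()
OFF=R0.T@(np.array([.5765+.089,.2973+.0027,.014])-p0)
KX=R0.T@np.array([1,.03,0])
Hs=np.array([.6113,.0005,.18]);yaw=.28
A=np.array([[np.cos(yaw),-np.sin(yaw),0],[np.sin(yaw),np.cos(yaw),0],[0,0,1]])
def run(a,OFF=OFF):
    xr,yr,zr,az,tilt=a
    o=r.get_obs();R=Q.from_rotvec(o["ee_rot"]).as_matrix();p=np.array(o["position"])
    re=p+R@OFF;kx=R@KX
    print("ring_end hook mm",(A.T@(re-Hs))*1e3,"key lean",np.degrees(np.arccos(kx[2]/np.linalg.norm(kx))))
    print("F hookframe",A.T@np.array(o["contact_force"]))
    G=target(az,tilt);tp=Hs+A@(np.array([xr,yr,zr])/1e3)-G@OFF
    show(*tp,az,tilt)
if __name__=="__main__": run(list(map(float,sys.argv[1:6])))
E
python3 k.py -45 0 40 106 52;python3 - <<'E'
from h import *
cv2.imwrite("pics/s8.png",cam("side")[0]["color"])
E
```

```text
ring_end hook mm [ 74.276 236.653  26.694] key lean 72.24317307469315
F hookframe [ 0.579 -0.473 -1.51 ]
t 18.38 tcp [0.553 0.241 0.144] az 94.9 tilt 3.2 yz -0.013887338440045326 w 0.0237 F [ 0.687 -0.295 -1.51 ]
q [ 0.076  0.571 -0.895  1.686  0.545  1.099  0.673]
turn units [ 1.924 -9.587  2.143] shift units [ 0.491 -6.318 -0.357]
```

View pics/s8.png

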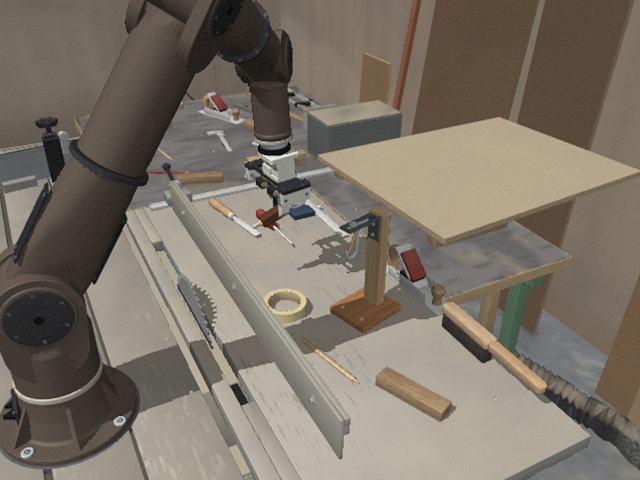

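{"op": "play_rows", "data": {"steps": [[[0.15,-1,0.2,-0.1,-0.3,0.2,1],[0.15,-1,0.2,-0.1,-0.3,0.2,1],[0.15,-1,0.2,-0.1,-0.3,0.2,1],[0.15,-1,0.2,0,-0.3,0,1],[0.2,-1,0.2,0,-0.3,0,1],[0.2,-1,0.2,0,-0.3,0,1],[0.2,-1,0.2,0,-0.3,0,1],[0.2,-1,0.2,0,-0.3,0,1]]]}}

```text
time: 19.42
position: [0.5479, 0.1492, 0.1697]
ee_rot: [-0.241, 2.439, 0.065]
contact_force: [-0.4, -0.2, -0.7]
width: 0.0239
```

```bash
python3 k.py -45 0 40 106 52
```

```text
ring_end hook mm [ -4.605 161.153  78.583] key lean 35.82266655821845
F hookframe [-0.431 -0.134 -0.689]
t 19.43 tcp [0.548 0.149 0.17 ] az 101.0 tilt 39.6 yz -0.015801945474204555 w 0.0239 F [-0.377 -0.248 -0.689]
q [ 0.12   0.158 -0.684  2.37   1.643  0.321 -0.29 ]
turn units [ 0.753 -2.366  1.025] shift units [ 0.612 -4.015 -0.995]
```

{"op": "play_rows", "data": {"steps": [[[0.15,-0.5,0.2,0,-0.5,-0.1,1],[0.15,-0.5,0.2,0,-0.5,-0.1,1],[0.15,-0.5,0.2,0,-0.5,-0.2,1],[0.15,-0.5,0.2,0,-0.5,-0.2,1],[0.15,-0.5,0.2,0,-0.5,-0.2,1],[0,0,0,0,-0.5,-0.2,1],[0,0,0,0,-0.5,0,1],[0,0,0,0,-0.4,0,1]]]}}

```text
time: 20.42
position: [0.552, 0.0126, 0.1288]
ee_rot: [-0.301, 2.27, 0.119]
contact_force: [-0.2, 0.9, -0.9]
width: 0.024
```

```bash
python3 k.py -45 0 40 106 52
```

```text
ring_end hook mm [-53.019  29.896  38.928] key lean 26.487065707945614
F hookframe [ 0.095  0.884 -0.934]
t 20.43 tcp [0.552 0.013 0.129] az 104.8 tilt 49.0 yz -0.013159127674712223 w 0.024 F [-0.153  0.875 -0.934]
q [ 0.949  0.492 -1.125  2.551  2.748  0.54  -0.799]
turn units [ 0.307 -0.546  0.252] shift units [ 0.507 -0.601  0.029]
```

{"op": "play_rows", "data": {"steps": [[[0.15,-0.2,0.12,0.15,-0.3,0,1],[0.15,-0.2,0.12,0.15,-0.3,0,1],[0,0,0,0,-0.1,0,1],[0,0,0,0,0,0,1]]]}}

```text
time: 20.92
position: [0.5632, -0.0144, 0.1282]
ee_rot: [-0.312, 2.231, 0.154]
contact_force: [0.1, -0.3, -1.5]
width: 0.0237
```

```bash
python3 k.py -45 0 22 106 52;python3 - <<'E'
from h import *
S=cam("side");T=cam("top");cv2.imwrite("pics/s9.png",S[0]["color"]);cv2.imwrite("pics/t9.png",T[0]["color"])
E
python3 z.py pics/s9.png 290 190 410 280 pics/zs9.png;python3 z.py pics/t9.png 300 180 400 255 pics/zt9.png
```

```text
ring_end hook mm [-53.261  -0.611  38.312] key lean 24.248239935653164
F hookframe [-0.026 -0.327 -1.467]
t 20.93 tcp [ 0.563 -0.014  0.128] az 106.0 tilt 51.2 yz 0.003157186119905467 w 0.0237 F [ 0.066 -0.321 -1.467]
q [ 1.085  0.58  -1.146  2.526  2.895  0.512 -0.778]
turn units [ 0.01  -0.168  0.   ] shift units [ 0.227  0.074 -0.406]
6.666666666666667
8.0
```

View pics/zs9.png

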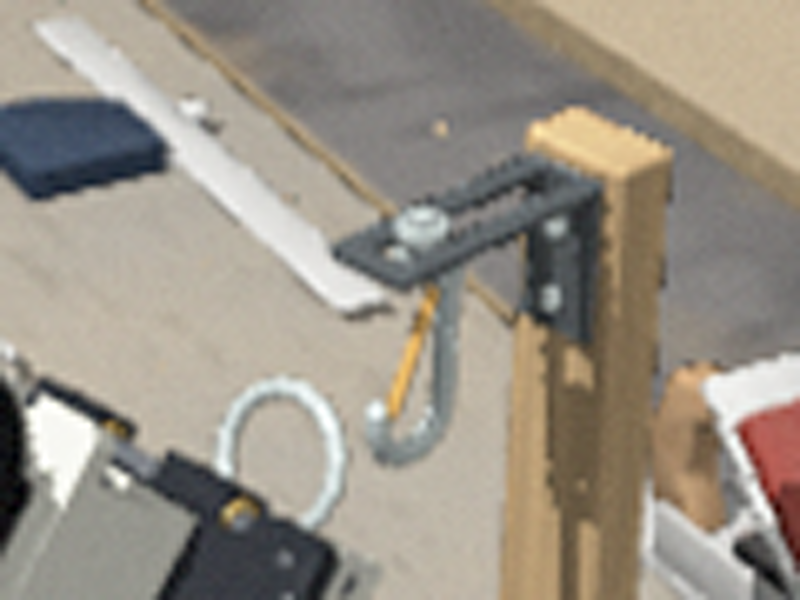

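View pics/zt9.png

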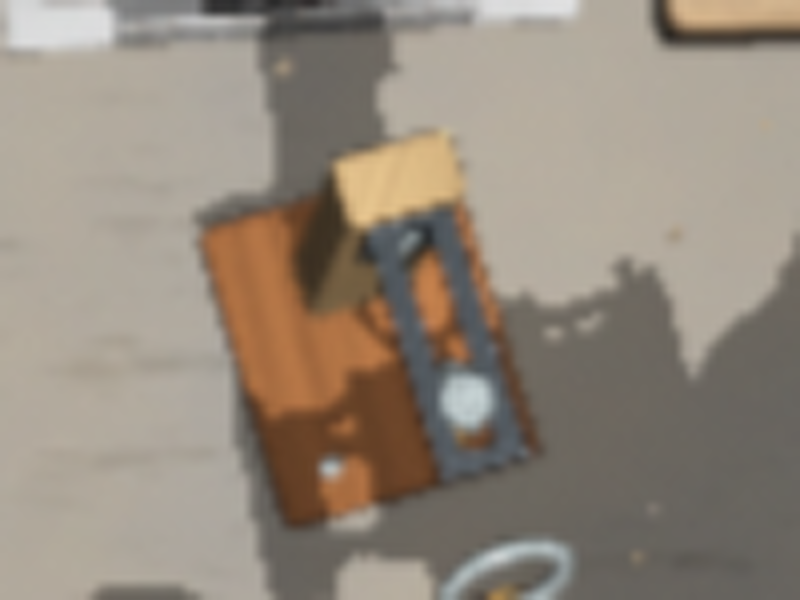

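```bash
python3 - <<'E'
from k import *
S=cam("side");T=cam("top")
o=r.get_obs();R=Q.from_rotvec(o["ee_rot"]).as_matrix();p=np.array(o["position"])
re=p+R@OFF;print("pred",re,"S",(px(S,re)-[289.6,189.6])*6.667,"T",(px(T,re)-[299.6,179.6])*8)
# ring circle projected
im=cv2.resize(cv2.imread("pics/s9.png"),None,fx=4,fy=4);it=cv2.resize(cv2.imread("pics/t9.png"),None,fx=4,fy=4)
kx=R@KX;ky=R[:,1];c=re-.023*kx
def dot(i,c_,X,col):
    u=px(c_,X);cv2.circle(i,(int(u[0]*4+2),int(u[1]*4+2)),1,col,-1)
for a in np.linspace(0,2*np.pi,60):
    X=c+.023*(np.cos(a)*kx+np.sin(a)*ky)
    for i,cc in((im,S),(it,T)):dot(i,cc,X,(0,0,255))
W=lambda v:Hs+A@(np.array(v)/1e3)
for v in [(-15,0,17),(-15,0,8),(15,0,50),(15,0,20),(0,0,-7),(-8.5,0,11),(11,0,56),(15,0,67)]:
    dot(im,S,W(v),(0,255,0));dot(it,T,W(v),(0,255,0))
cv2.imwrite("pics/o1.png",im[4*190:4*280,4*290:4*410]);cv2.imwrite("pics/o2.png",it[4*180:4*260,4*300:4*400])
E
```

```text
pred [ 0.56  -0.014  0.218] S [293.079 389.601] T [500.395 551.282]
```

View pics/o1.png

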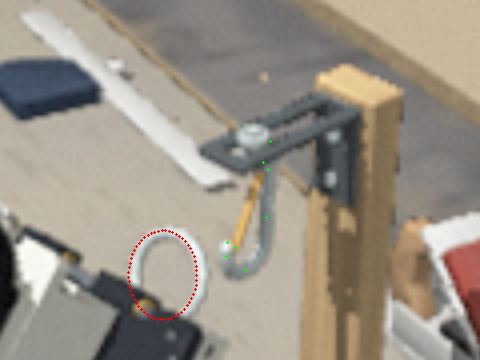

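View pics/o2.png

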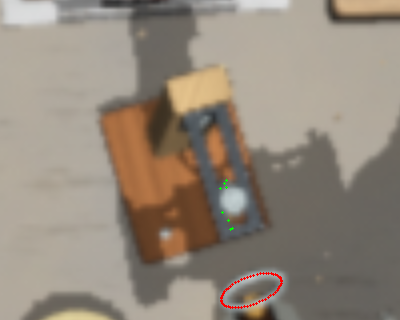

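{"op": "play_rows", "data": {"steps": [[[0,0,0,0,0.06,-0.18,1],[0,0,0,0,0,-0.18,1],[0,0,0,0.24,0.07,0,1],[0,0,0,0.24,0.07,0,1],[0,0,0,0.24,0.07,0,1],[0,0,0,0,0,0,1]]]}}

```text
time: 21.88
position: [0.5928, -0.003, 0.1138]
ee_rot: [-0.313, 2.23, 0.155]
contact_force: [-0.8, 0.3, 0.2]
width: 0.0241
```

```bash
sed -i 's/^KX=/OFF=OFF+R0.T@np.array([.0,0,.0])\nKX=/' k.py; python3 k.py -10 0 24 106 52;python3 - <<'E'
from h import *
S=cam("side");T=cam("top");cv2.imwrite("pics/s10.png",S[0]["color"]);cv2.imwrite("pics/t10.png",T[0]["color"])
E
python3 z.py pics/s10.png 310 190 400 270 pics/zs10.png
```

```text
ring_end hook mm [-21.706   2.132  23.901] key lean 24.210524606564377
F hookframe [-0.695  0.476  0.228]
t 21.88 tcp [ 0.593 -0.003  0.114] az 106.1 tilt 51.2 yz 0.0035262531280483844 w 0.0241 F [-0.799  0.265  0.228]
q [ 0.965  0.629 -1.079  2.486  2.852  0.56  -0.746]
turn units [ 0.004 -0.161 -0.016] shift units [0.328 0.03  0.004]
7.5
```

View pics/zs10.png

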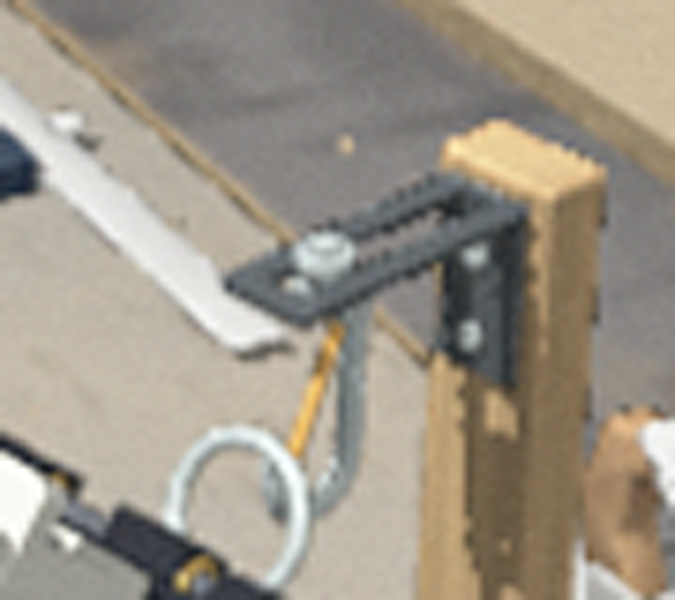

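{"op": "play_rows", "data": {"steps": [[[0,0,0,0.07,0.02,0,1],[0,0,0,0.07,0.02,0,1],[0,0,0,0.07,0.02,0,1],[0,0,0,0.07,0.02,0,1]]]}}

```text
time: 22.48
position: [0.603, -0.0002, 0.1132]
ee_rot: [-0.313, 2.232, 0.155]
contact_force: [-0.8, -0.2, -0.9]
width: 0.024
```

```bash
python3 k.py -4 0 24 106 52|head -3
```

```text
ring_end hook mm [-11.023   1.97   23.307] key lean 24.283370594839468
F hookframe [-0.813 -0.018 -0.863]
t 22.48 tcp [ 0.603 -0.     0.113] az 106.1 tilt 51.1 yz 0.003908619404068794 w 0.024 F [-0.777 -0.242 -0.863]
```

{"op": "play_rows", "data": {"steps": [[[0,0,0,0.05,0.01,0,1],[0,0,0,0.05,0.02,0,1],[0,0,0,0,0,0,1]]]}}

```text
time: 22.85
position: [0.6065, 0.0012, 0.1129]
ee_rot: [-0.313, 2.232, 0.155]
contact_force: [-4.6, -1.6, -0.5]
width: 0.0239
```

```bash
python3 k.py -4 0 24 106 52|head -3
```

```text
ring_end hook mm [-7.285  2.346 22.982] key lean 24.323640647847313
F hookframe [-4.811 -0.239 -0.538]
t 22.85 tcp [0.606 0.001 0.113] az 106.1 tilt 51.1 yz 0.004195441280122891 w 0.0239 F [-4.558 -1.559 -0.538]
```

{"op": "play_rows", "data": {"steps": [[[0,0,0,0.05,0.01,0,1],[0,0,0,0.05,0.02,0,1],[0,0,0,0,0,0,1]]]}}

```text
time: 23.22
position: [0.6106, 0.0023, 0.1129]
ee_rot: [-0.313, 2.232, 0.155]
contact_force: [-5.0, -1.1, -1.3]
width: 0.0237
```

```bash
python3 k.py -4 0 24 106 52|head -3;python3 - <<'E'
from h import *
S=cam("side");cv2.imwrite("pics/s11.png",S[0]["color"])
E
python3 z.py pics/s11.png 320 200 390 262 pics/zs11.png
```

```text
ring_end hook mm [-2.996  2.259 23.057] key lean 24.313926275305835
F hookframe [-5.144  0.347 -1.332]
t 23.23 tcp [0.611 0.002 0.113] az 106.1 tilt 51.1 yz 0.004127962710714972 w 0.0237 F [-5.04  -1.088 -1.332]
9.67741935483871
```

View pics/zs11.png

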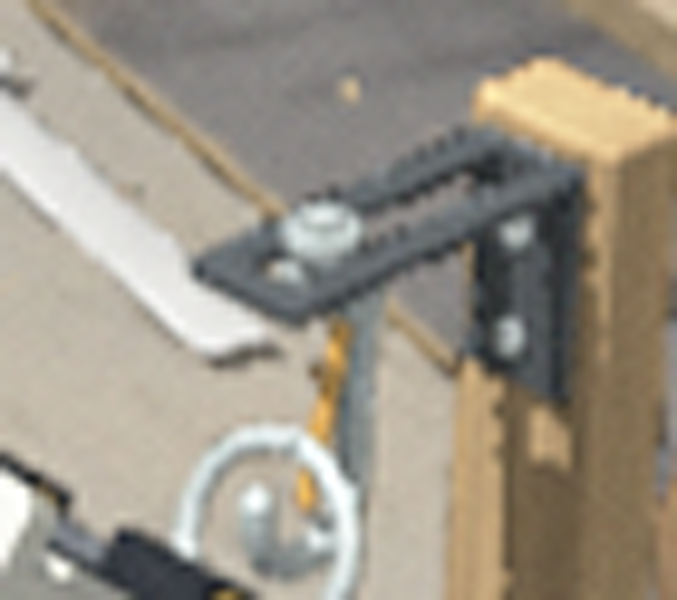

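{"op": "play_rows", "data": {"steps": [[[0,0,0,0.03,0.005,0,1],[0,0,0,0,0,-0.1,1],[0,0,0,0,0,-0.1,1],[0,0,0,0,0,-0.1,1],[0,0,0,0,0,0,1]]]}}

```text
time: 23.9
position: [0.6115, 0.0023, 0.1002]
ee_rot: [-0.312, 2.233, 0.156]
contact_force: [-4.0, -0.8, -0.1]
width: 0.024
```

```bash
python3 k.py -4 0 24 106 52|head -3
```

```text
ring_end hook mm [-2.093  1.965 10.35 ] key lean 24.373401361624577
F hookframe [-4.062  0.292 -0.13 ]
t 23.9 tcp [0.611 0.002 0.1  ] az 106.0 tilt 51.1 yz 0.0049808034851154676 w 0.024 F [-3.985 -0.842 -0.13 ]
```

{"op": "play_rows", "data": {"steps": [[[0,0,0,0,0,-0.07,1],[0,0,0,0,0,-0.07,1],[0,0,0,0,0,-0.05,1],[0,0,0,0,0,0,1]]]}}

```text
time: 24.4
position: [0.6123, 0.0024, 0.0935]
ee_rot: [-0.312, 2.232, 0.155]
contact_force: [0.1, -0.2, -1.3]
width: 0.0237
```

```bash
python3 k.py -4 0 24 106 52|head -3;python3 - <<'E'
from h import *
S=cam("side");cv2.imwrite("pics/s12.png",S[0]["color"])
E
python3 z.py pics/s12.png 320 200 390 262 pics/zs12.png
```

```text
ring_end hook mm [-1.451  1.841  3.615] key lean 24.27481973642953
F hookframe [ 0.016 -0.237 -1.295]
t 24.4 tcp [0.612 0.002 0.094] az 106.0 tilt 51.2 yz 0.004101997610879843 w 0.0237 F [ 0.081 -0.223 -1.295]
9.67741935483871
```

View pics/zs12.png

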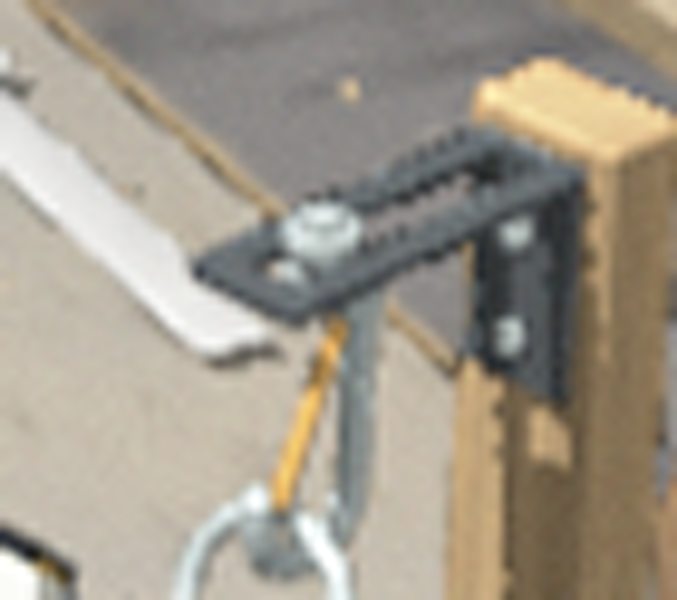

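{"op": "play_rows", "data": {"steps": [[[0,0,0,0.08,0.02,0.05,1],[0,0,0,0.08,0.03,0.1,1],[0,0,0,0,0,0.1,1],[0,0,0,0,0,0.1,1],[0,0,0,0,0,0.1,1],[0,0,0,0,0,0,1]]]}}

```text
time: 25.2
position: [0.6186, 0.0042, 0.112]
ee_rot: [-0.313, 2.231, 0.154]
contact_force: [0.2, 0.7, -1.1]
width: 0.0236
```

```bash
python3 k.py -4 0 24 106 52|head -3;python3 - <<'E'
from h import *
S=cam("side");cv2.imwrite("pics/s13.png",S[0]["color"])
E
python3 z.py pics/s13.png 320 200 390 262 pics/zs13.png
```

```text
ring_end hook mm [ 5.063  1.944 22.144] key lean 24.258199300076555
F hookframe [ 0.362  0.587 -1.074]
t 25.2 tcp [0.619 0.004 0.112] az 106.0 tilt 51.2 yz 0.0033032848447688695 w 0.0236 F [ 0.186  0.664 -1.074]
9.67741935483871
```

View pics/zs13.png

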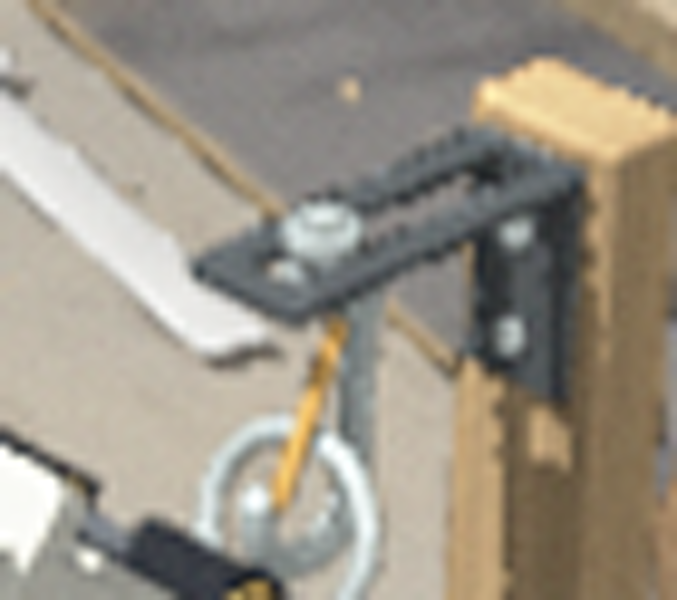

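{"op": "play_rows", "data": {"steps": [[[0,0,0,-0.03,-0.01,0,1],[0,0,0,0,0,0,1]]]}}

```text
time: 25.5
position: [0.6175, 0.004, 0.1117]
ee_rot: [-0.313, 2.231, 0.155]
contact_force: [2.7, 0.5, -0.7]
width: 0.0236
```

{"op": "play_rows", "data": {"steps": [[[0,0,0,-0.02,-0.005,0,1],[0,0,0,0,0,0,1]]]}}

```text
time: 25.75
position: [0.6169, 0.0038, 0.1119]
ee_rot: [-0.312, 2.231, 0.155]
contact_force: [4.7, 1.4, -0.7]
width: 0.0239
```

{"op": "play_rows", "data": {"steps": [[[0,0,0,-0.02,-0.005,0,1],[0,0,0,0,0,0,1]]]}}

```text
time: 26.0
position: [0.6162, 0.0036, 0.112]
ee_rot: [-0.313, 2.231, 0.155]
contact_force: [5.4, 1.9, -1.3]
width: 0.0239
```

{"op": "play_rows", "data": {"steps": [[[0,0,0,-0.02,-0.005,0,1],[0,0,0,0,0,0,1]]]}}

```text
time: 26.25
position: [0.6154, 0.0035, 0.112]
ee_rot: [-0.313, 2.231, 0.155]
contact_force: [5.1, 1.5, -0.8]
width: 0.0242
```

{"op": "play_rows", "data": {"steps": [[[0,0,0,-0.01,-0.003,0,1],[0,0,0,0,0,0,1],[0,0,0,0,0,0,1],[0,0,0,0,0,0,1]]]}}

```text
time: 26.75
position: [0.6151, 0.0034, 0.1121]
ee_rot: [-0.313, 2.231, 0.155]
contact_force: [4.7, 1.4, -0.5]
width: 0.0237
```

```bash
python3 k.py -4 0 24 106 52|head -3;python3 - <<'E'
from h import *
S=cam("side");cv2.imwrite("pics/s14.png",S[0]["color"])
E
python3 z.py pics/s14.png 320 200 390 262 pics/zs14.png
```

```text
ring_end hook mm [ 1.404  2.069 22.186] key lean 24.2201984747038
F hookframe [ 4.939  0.077 -0.468]
t 26.75 tcp [0.615 0.003 0.112] az 106.1 tilt 51.2 yz 0.003558735536788357 w 0.0237 F [ 4.726  1.439 -0.468]
9.67741935483871
```

View pics/zs14.png

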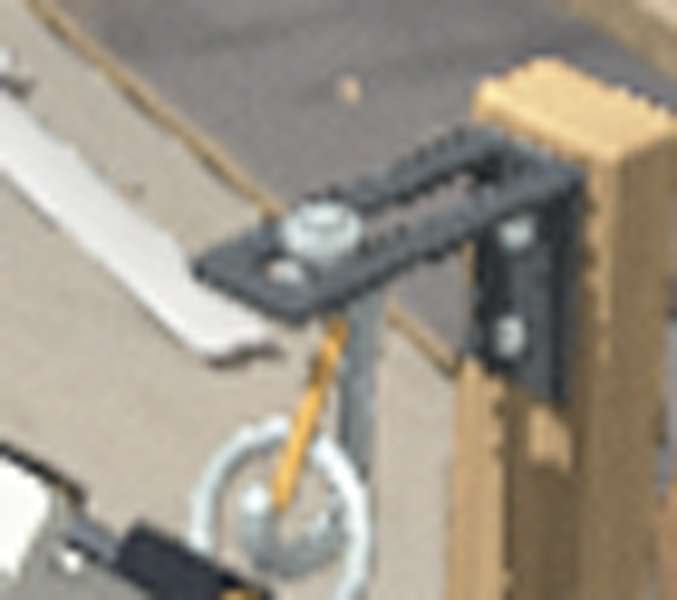

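The tug levels off at about 5 N while the commanded motion carries on, so the key is slowly pivoting in the pads. That's above the 4 N being judged but short of the 8 N asked for. If the key leans more, the tug has less leverage on the pads, so I'll work out that pose.

```bash
python3 k.py 3 2 22 106 36
```

```text
ring_end hook mm [ 1.411  2.06  22.181] key lean 24.220474869062926
F hookframe [ 4.712  0.06  -0.988]
t 26.8 tcp [0.615 0.003 0.112] az 106.1 tilt 51.2 yz 0.0036302638836801654 w 0.0242 F [ 4.512  1.36  -0.988]
q [ 0.91   0.641 -1.05   2.444  2.824  0.555 -0.732]
turn units [-0.879  2.912 -0.005] shift units [-0.53  -0.162  0.055]
```

{"op": "play_rows", "data": {"steps": [[[0,0,0,0.04,0.01,0,1],[-0.22,0.73,0,-0.14,-0.04,0.01,1],[-0.22,0.73,0,-0.14,-0.04,0.01,1],[-0.22,0.73,0,-0.14,-0.04,0.02,1],[-0.22,0.73,0,-0.14,-0.04,0.02,1],[0,0,0,0,0,0,1]]]}}

```text
time: 27.55
position: [0.597, -0.0071, 0.1119]
ee_rot: [-0.34, 2.456, 0.104]
contact_force: [-0.6, 0.2, -1.5]
width: 0.0241
```

```bash
python3 k.py 3 2 22 106 36;python3 - <<'E'
from h import *
S=cam("side");cv2.imwrite("pics/s15.png",S[0]["color"])
E
python3 z.py pics/s15.png 310 190 400 270 pics/zs15.png
```

```text
ring_end hook mm [ 1.751 -1.937 20.284] key lean 37.35085013805606
F hookframe [-0.525  0.337 -1.457]
t 27.55 tcp [ 0.597 -0.007  0.112] az 105.6 tilt 38.1 yz -0.009599481294587348 w 0.0241 F [-0.598  0.179 -1.457]
q [ 0.742  0.405 -0.841  2.314  2.316  0.154 -0.394]
turn units [-0.008  0.431  0.083] shift units [-0.079  0.098  0.06 ]
7.5
```

View pics/zs15.png

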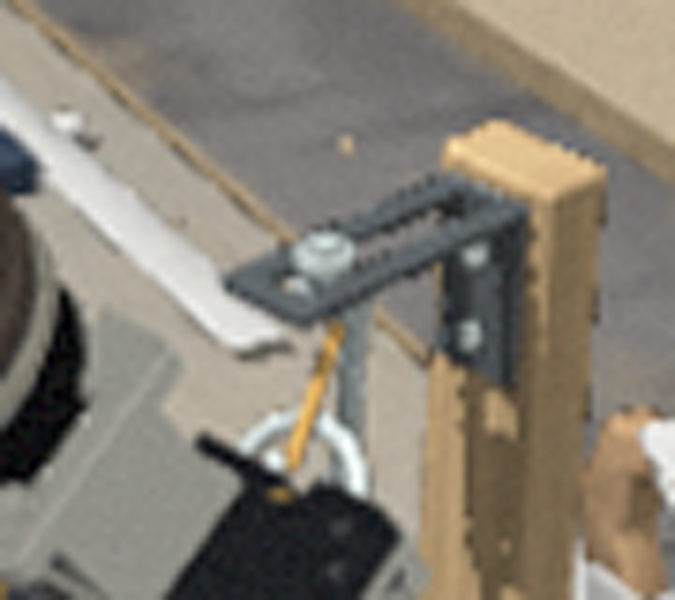

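{"op": "play_rows", "data": {"steps": [[[0,0,0,-0.02,0,0.04,1],[0,0,0,-0.03,-0.01,0,1],[0,0,0,0,0,0,1]]]}}

```text
time: 27.98
position: [0.5953, -0.0073, 0.1133]
ee_rot: [-0.341, 2.456, 0.105]
contact_force: [3.6, 2.3, -2.9]
width: 0.0237
```

{"op": "play_rows", "data": {"steps": [[[0,0,0,-0.03,-0.01,0,1],[0,0,0,0,0,0,1]]]}}

```text
time: 28.22
position: [0.5945, -0.0076, 0.1137]
ee_rot: [-0.341, 2.455, 0.105]
contact_force: [4.4, 2.9, -1.6]
width: 0.0239
```

```bash
python3 k.py 3 2 22 106 36
```

```text
ring_end hook mm [-0.899 -1.749 22.184] key lean 37.29102386409752
F hookframe [ 5.018  1.535 -1.615]
t 28.23 tcp [ 0.595 -0.008  0.114] az 105.6 tilt 38.1 yz -0.009617856846207001 w 0.0239 F [ 4.398  2.863 -1.615]
q [ 0.755  0.401 -0.851  2.318  2.315  0.15  -0.391]
turn units [-0.011  0.443  0.069] shift units [-0.016  0.112  0.013]
```

{"op": "play_rows", "data": {"steps": [[[0,0,0,-0.03,-0.01,0,1],[0,0,0,0,0,0,1]]]}}

```text
time: 28.48
position: [0.5937, -0.0081, 0.114]
ee_rot: [-0.341, 2.455, 0.104]
contact_force: [4.8, 1.8, -2.4]
width: 0.0239
```

{"op": "play_rows", "data": {"steps": [[[0,0,0,-0.03,-0.01,0,1],[0,0,0,0,0,0,1]]]}}

```text
time: 28.72
position: [0.5926, -0.0087, 0.1141]
ee_rot: [-0.341, 2.454, 0.104]
contact_force: [5.2, 2.7, -1.3]
width: 0.0237
```

{"op": "play_rows", "data": {"steps": [[[0,0,0,-0.02,-0.005,0,1],[0,0,0,0,0,0,1],[0,0,0,0,0,0,1],[0,0,0,0,0,0,1]]]}}

```text
time: 29.22
position: [0.592, -0.0089, 0.1142]
ee_rot: [-0.341, 2.454, 0.104]
contact_force: [6.5, 2.0, -1.7]
width: 0.0239
```

{"op": "play_rows", "data": {"steps": [[[0,0,0,-0.04,-0.01,0,1],[0,0,0,-0.03,-0.01,0,1],[0,0,0,0,0,0,1]]]}}

```text
time: 29.6
position: [0.5893, -0.0097, 0.1143]
ee_rot: [-0.341, 2.454, 0.104]
contact_force: [6.6, 1.7, -1.1]
width: 0.0241
```

{"op": "play_rows", "data": {"steps": [[[0,0,0,-0.04,-0.01,0,1],[0,0,0,-0.03,-0.01,0,1],[0,0,0,0,0,0,1],[0,0,0,0,0,0,1]]]}}

```text
time: 30.1
position: [0.5866, -0.0105, 0.1143]
ee_rot: [-0.341, 2.454, 0.104]
contact_force: [7.2, 1.8, -1.5]
width: 0.0239
```

```bash
python3 k.py 3 2 22 106 36;python3 - <<'E'
from h import *
S=cam("side");cv2.imwrite("pics/s16.png",S[0]["color"])
E
python3 z.py pics/s16.png 300 190 400 270 pics/zs16.png
```

```text
ring_end hook mm [-9.451 -2.249 22.745] key lean 37.22377022597218
F hookframe [ 7.386 -0.202 -1.456]
t 30.1 tcp [ 0.587 -0.01   0.114] az 105.6 tilt 38.2 yz -0.010317557210053202 w 0.0239 F [ 7.154  1.847 -1.456]
q [ 0.791  0.398 -0.881  2.332  2.33   0.155 -0.398]
turn units [-0.007  0.458  0.075] shift units [ 0.183  0.184 -0.001]
7.5
```

View pics/zs16.png

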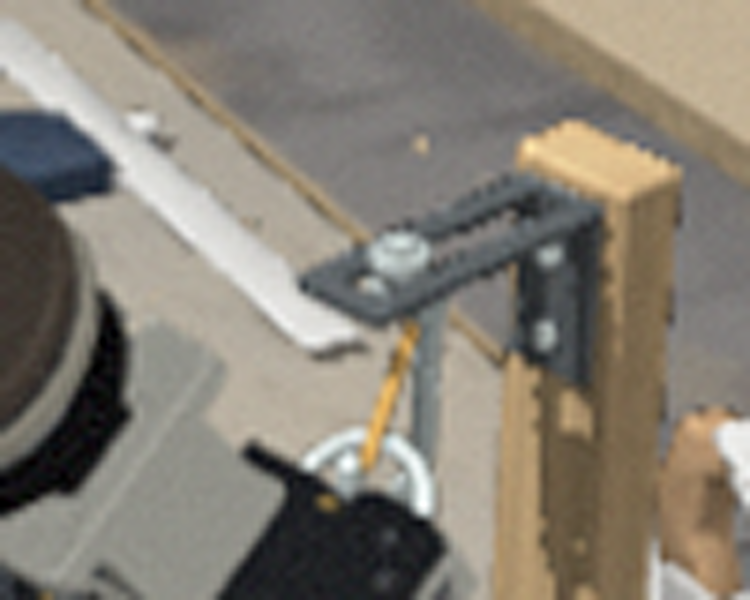

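```bash
cat > k2.py <<'E'
import k; from k import *
from scipy.optimize import brentq
p=np.array([.5866,-.0105,.1143]);R=Q.from_rotvec([-.341,2.454,.104]).as_matrix()
P=np.array([0,0,-.045])
def off(s): return P+Q.from_rotvec([0,s,0]).apply(OFF-P)
f=lambda s:(A.T@(p+R@off(s)-Hs))[0]-.0039
try: s=brentq(f,-.6,.6)
except Exception as e: s=0;print(f(-.6),f(.6))
if len(sys.argv)>6: s=s+np.radians(float(sys.argv[6]))
print("slip deg",np.degrees(s),"arm len",np.linalg.norm(OFF-P))
k.KX=Q.from_rotvec([0,s,0]).apply(KX)
run(list(map(float,sys.argv[1:6])),off(s))
E
python3 k2.py 6 0 22 106 38
```

```text
slip deg 16.65164048471136 arm len 0.0697277334173564
ring_end hook mm [ 3.86  -2.519  7.588] key lean 53.872238572619295
F hookframe [ 6.287  0.489 -1.626]
t 30.15 tcp [ 0.587 -0.01   0.114] az 105.6 tilt 38.2 yz -0.010348392124561873 w 0.0235 F [ 5.906  2.208 -1.626]
q [ 0.791  0.398 -0.881  2.332  2.33   0.155 -0.398]
turn units [0.102 0.074 0.078] shift units [0.024 0.087 0.363]
```

{"op": "play_rows", "data": {"steps": [[[0,0,0,0.07,0.02,0,1],[0,0,0,0.07,0.02,0.03,1],[0,0,0,0,0,0,1]]]}}

```text
time: 30.52
position: [0.5908, -0.009, 0.1144]
ee_rot: [-0.341, 2.456, 0.104]
contact_force: [0.4, 0.8, -1.4]
width: 0.0235
```

```bash
python3 k2.py 6 0 22 106 38;python3 - <<'E'
from h import *
S=cam("side");cv2.imwrite("pics/s17.png",S[0]["color"])
E
python3 z.py pics/s17.png 320 200 390 262 pics/zs17.png
```

```text
slip deg 16.65164048471136 arm len 0.0697277334173564
ring_end hook mm [ 8.507 -2.257  7.652] key lean 54.01109375082313
F hookframe [ 0.646  0.623 -1.362]
t 30.52 tcp [ 0.591 -0.009  0.114] az 105.6 tilt 38.1 yz -0.009585594794040336 w 0.0235 F [ 0.448  0.778 -1.362]
q [ 0.768  0.396 -0.86   2.323  2.311  0.147 -0.386]
turn units [0.102 0.044 0.078] shift units [-0.081  0.048  0.359]
9.67741935483871
```

View pics/zs17.png

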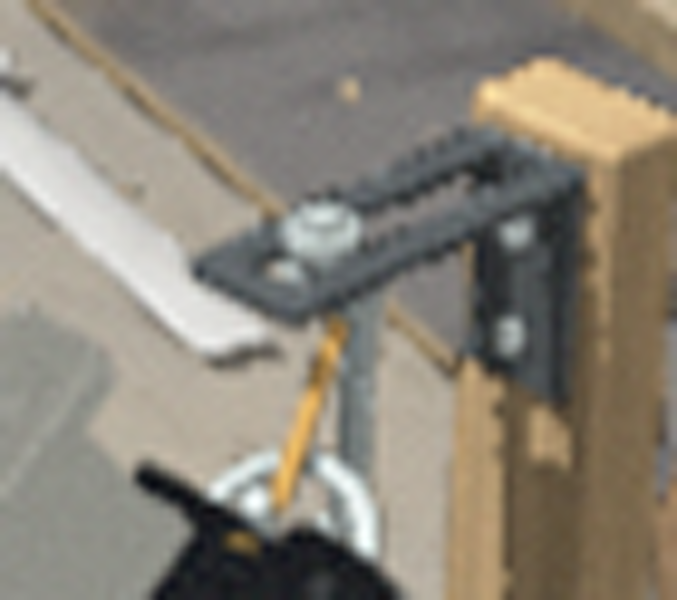

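{"op": "play_rows", "data": {"steps": [[[0,0,0,0.02,0,0.08,1],[0,0,0,0.02,0.01,0.08,1],[0,0,0,0,0,0.06,1],[0,0,0,0,0,0,1]]]}}

```text
time: 31.08
position: [0.5925, -0.0086, 0.1236]
ee_rot: [-0.341, 2.456, 0.104]
contact_force: [-0.8, -0.3, -0.8]
width: 0.0236
```

{"op": "play_rows", "data": {"steps": [[[0,0,0,-0.04,-0.01,0,1],[0,0,0,-0.03,-0.01,0,1],[0,0,0,0,0,0,1]]]}}

```text
time: 31.45
position: [0.5903, -0.0092, 0.1238]
ee_rot: [-0.341, 2.455, 0.105]
contact_force: [4.9, 2.1, -2.4]
width: 0.0238
```

{"op": "play_rows", "data": {"steps": [[[0,0,0,-0.03,-0.01,0,1],[0,0,0,0,0,0,1],[0,0,0,0,0,0,1]]]}}

```text
time: 31.82
position: [0.5897, -0.0094, 0.1243]
ee_rot: [-0.341, 2.454, 0.104]
contact_force: [6.3, 2.2, -1.5]
width: 0.0238
```

{"op": "play_rows", "data": {"steps": [[[0,0,0,-0.04,-0.01,0,1],[0,0,0,0,0,0,1],[0,0,0,0,0,0,1]]]}}

```text
time: 32.2
position: [0.5881, -0.0098, 0.1243]
ee_rot: [-0.341, 2.454, 0.104]
contact_force: [6.5, 1.2, -1.3]
width: 0.0238
```

```bash
python3 k2.py 6 0 3 106 38;python3 - <<'E'
from h import *
S=cam("side");cv2.imwrite("pics/s18.png",S[0]["color"])
E
python3 z.py pics/s18.png 320 200 390 262 pics/zs18.png
```

```text
slip deg 16.65164048471136 arm len 0.0697277334173564
ring_end hook mm [ 5.533 -2.288 17.533] key lean 53.883460533693516
F hookframe [ 6.542 -0.637 -1.331]
t 32.2 tcp [ 0.588 -0.01   0.124] az 105.6 tilt 38.2 yz -0.010028423157416491 w 0.0238 F [ 6.464  1.195 -1.331]
q [ 0.802  0.376 -0.888  2.319  2.208  0.126 -0.284]
turn units [0.1   0.07  0.072] shift units [-0.014  0.069 -0.361]
9.67741935483871
```

View pics/zs18.png

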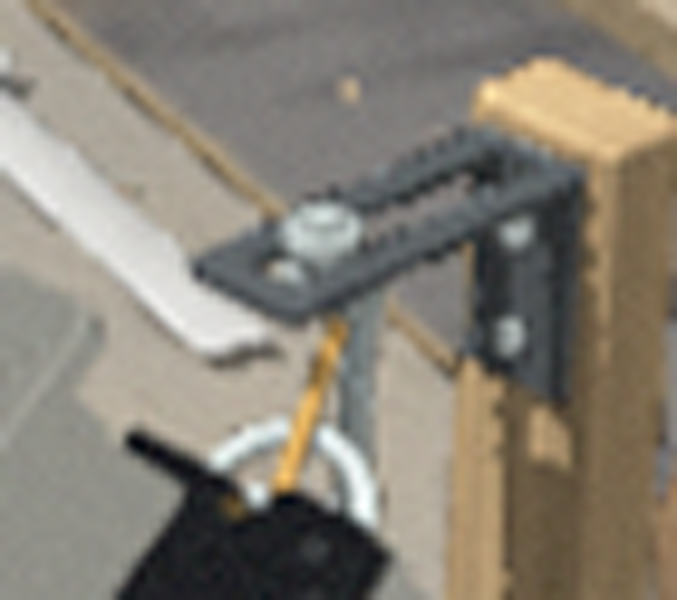

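{"op": "play_rows", "data": {"steps": [[[0,0,0,0.08,0.02,0,1],[0,0,0,0,0,-0.12,1],[0,0,0,-0.02,-0.01,-0.12,1],[0,0,0,-0.02,-0.01,-0.12,1],[0,0,0,0,0,-0.06,1],[0,0,0,0,0,0,1]]]}}

```text
time: 33.0
position: [0.5882, -0.0102, 0.1061]
ee_rot: [-0.341, 2.457, 0.105]
contact_force: [-1.1, -0.7, -0.9]
width: 0.0238
```

```bash
python3 k2.py 3 0 3 106 52;python3 - <<'E'
from h import *
S=cam("side");cv2.imwrite("pics/s19.png",S[0]["color"])
E
python3 z.py pics/s19.png 320 200 390 262 pics/zs19.png
```

```text
slip deg 16.65164048471136 arm len 0.0697277334173564
ring_end hook mm [ 5.729 -2.753 -0.663] key lean 54.02384767004579
F hookframe [-1.205 -0.353 -0.859]
t 33.0 tcp [ 0.588 -0.01   0.106] az 105.6 tilt 38.1 yz -0.008907103286851403 w 0.0238 F [-1.06  -0.672 -0.859]
q [ 0.82   0.44  -0.932  2.332  2.232  0.198 -0.287]
turn units [ 0.857 -2.655  0.091] shift units [ 0.358  0.186 -0.041]
9.67741935483871
```

View pics/zs19.png

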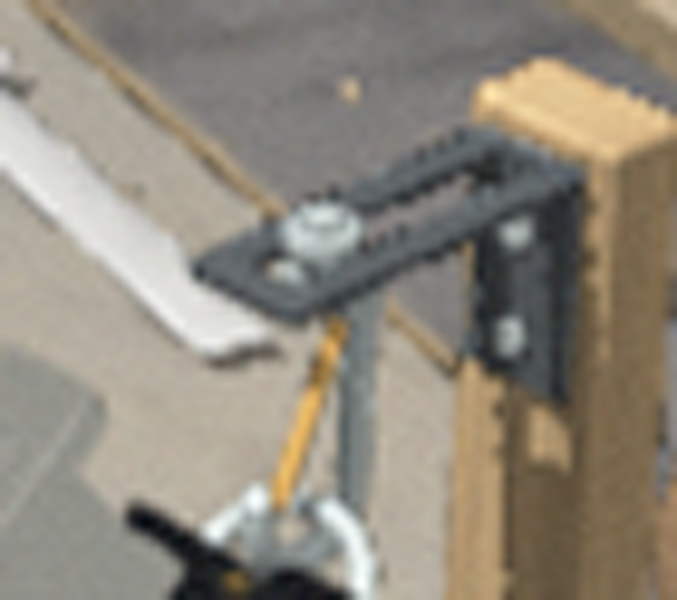

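{"op": "play_rows", "data": {"steps": [[[0.2,-0.66,0.02,0.1,0.04,0,1],[0.2,-0.66,0.02,0.1,0.04,-0.01,1],[0,0,0,0,0,0,1]]]}}

```text
time: 33.42
position: [0.5953, -0.007, 0.1047]
ee_rot: [-0.325, 2.34, 0.129]
contact_force: [0.4, 1.1, -2.2]
width: 0.0238
```

{"op": "play_rows", "data": {"steps": [[[0.2,-0.66,0.02,0.1,0.04,0,1],[0.2,-0.66,0.02,0.1,0.04,-0.01,1],[0,0,0,0,0,0,1]]]}}

```text
time: 33.8
position: [0.6036, -0.0036, 0.1043]
ee_rot: [-0.313, 2.222, 0.146]
contact_force: [0.4, 0.3, -0.6]
width: 0.0236
```

```bash
python3 k2.py 3 0 3 106 52
```

```text
slip deg 16.65164048471136 arm len 0.0697277334173564
ring_end hook mm [ 4.281 -0.895  2.667] key lean 40.42166672989902
F hookframe [ 0.482  0.191 -0.563]
t 33.8 tcp [ 0.604 -0.004  0.104] az 105.9 tilt 51.7 yz -0.003837853490622503 w 0.0236 F [ 0.41   0.317 -0.563]
q [ 1.022  0.775 -1.217  2.473  2.646  0.649 -0.469]
turn units [ 0.061 -0.053  0.011] shift units [-0.028  0.023  0.006]
```

{"op": "play_rows", "data": {"steps": [[[0,0,0,0.08,0.02,-0.06,1],[0,0,0,0.08,0.02,-0.06,1],[0,0,0,0,0,0,1]]]}}

```text
time: 34.17
position: [0.6115, -0.0021, 0.1012]
ee_rot: [-0.313, 2.218, 0.144]
contact_force: [0.2, -0.4, -1.1]
width: 0.024
```

{"op": "play_rows", "data": {"steps": [[[0,0,0,0.08,0.02,-0.05,1],[0,0,0,0.08,0.02,-0.05,1],[0,0,0,0,0,0,1]]]}}

```text
time: 34.55
position: [0.6171, -0.0003, 0.0967]
ee_rot: [-0.313, 2.219, 0.146]
contact_force: [-2.7, -0.5, 0.1]
width: 0.0238
```

```bash
python3 k2.py 3 0 3 106 52;python3 - <<'E'
from h import *
S=cam("side");cv2.imwrite("pics/s20.png",S[0]["color"])
E
python3 z.py pics/s20.png 310 200 400 280 pics/zs20.png
```

```text
slip deg 16.65164048471136 arm len 0.0697277334173564
ring_end hook mm [17.91  -1.327 -4.881] key lean 40.225514289656466
F hookframe [-2.773  0.238  0.082]
t 34.55 tcp [ 0.617 -0.     0.097] az 105.9 tilt 51.9 yz -0.004572140884380779 w 0.0238 F [-2.731 -0.538  0.082]
q [ 0.986  0.804 -1.195  2.453  2.65   0.672 -0.461]
turn units [ 0.058 -0.013  0.012] shift units [-0.365 -0.061  0.196]
7.5
```

View pics/zs20.png

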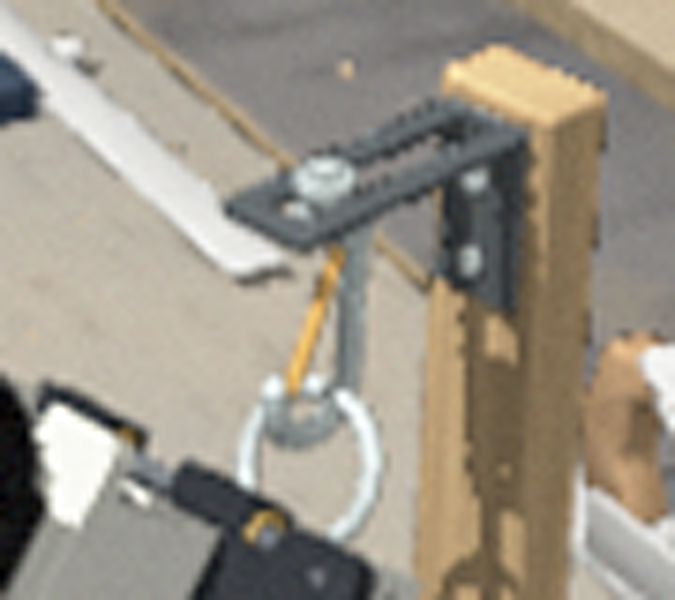

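{"op": "play_rows", "data": {"steps": [[[0,0,0,0.08,0.02,-0.03,1],[0,0,0,0.08,0.02,-0.03,1],[0,0,0,0,0,0,1]]]}}

```text
time: 34.98
position: [0.6234, 0.0011, 0.0941]
ee_rot: [-0.313, 2.219, 0.146]
contact_force: [-3.1, -0.3, -0.1]
width: 0.0238
```

{"op": "play_rows", "data": {"steps": [[[0,0,0,0.08,0.02,-0.02,1],[0,0,0,0.08,0.02,-0.01,1],[0,0,0,0,0,0,1]]]}}

```text
time: 35.35
position: [0.6297, 0.0026, 0.0929]
ee_rot: [-0.313, 2.219, 0.145]
contact_force: [-4.1, -0.5, -1.4]
width: 0.024
```

```bash
python3 k2.py 3 0 3 106 52;python3 - <<'E'
from h import *
S=cam("side");cv2.imwrite("pics/s21.png",S[0]["color"])
E
python3 z.py pics/s21.png 310 200 400 280 pics/zs21.png
```

```text
slip deg 16.65164048471136 arm len 0.0697277334173564
ring_end hook mm [30.799 -2.089 -8.644] key lean 40.251567811677255
F hookframe [-4.05   0.685 -1.387]
t 35.35 tcp [0.63  0.003 0.093] az 105.9 tilt 51.8 yz -0.004681738938032198 w 0.024 F [-4.082 -0.461 -1.387]
q [ 0.958  0.816 -1.179  2.429  2.644  0.674 -0.453]
turn units [ 0.061 -0.018  0.019] shift units [-0.679 -0.132  0.29 ]
7.5
```

View pics/zs21.png

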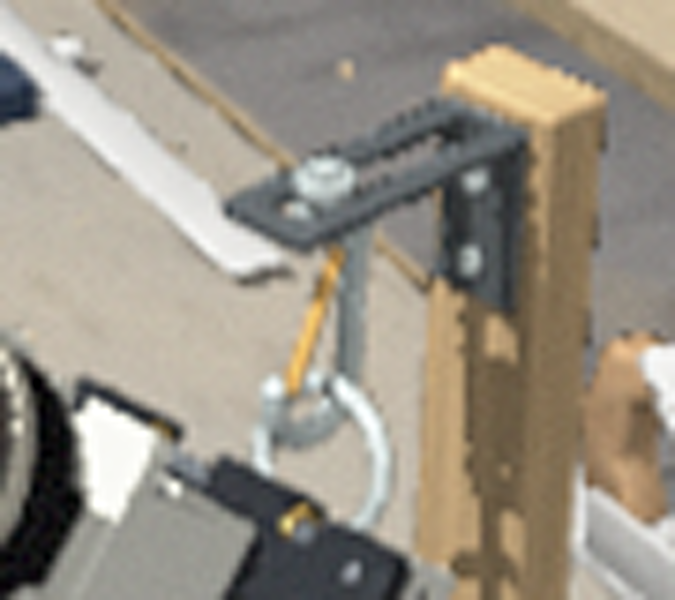

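{"op": "play_rows", "data": {"steps": [[[0,0,0,-0.02,0,0,1],[0,0,0,0,0,0,-1],[0,0,0,0,0,0,-1],[0,0,0,0,0,0,-1],[0,0,0,0,0,0,-1],[0,0,0,0,0,0,-1],[0,0,0,0,0,0,-1],[0,0,0,0,0,0,-1]]]}}

```text
time: 36.4
position: [0.6292, 0.0026, 0.0933]
ee_rot: [-0.313, 2.218, 0.145]
contact_force: [0.2, 0.1, -0.2]
width: 0.089
```

```bash
python3 - <<'E'
from h import *
S=cam("side");cv2.imwrite("pics/s22.png",S[0]["color"])
T=cam("top");cv2.imwrite("pics/t22.png",T[0]["color"])
E
python3 z.py pics/s22.png 290 190 410 290 pics/zs22.png
```

```text
6.0
```

View pics/zs22.png

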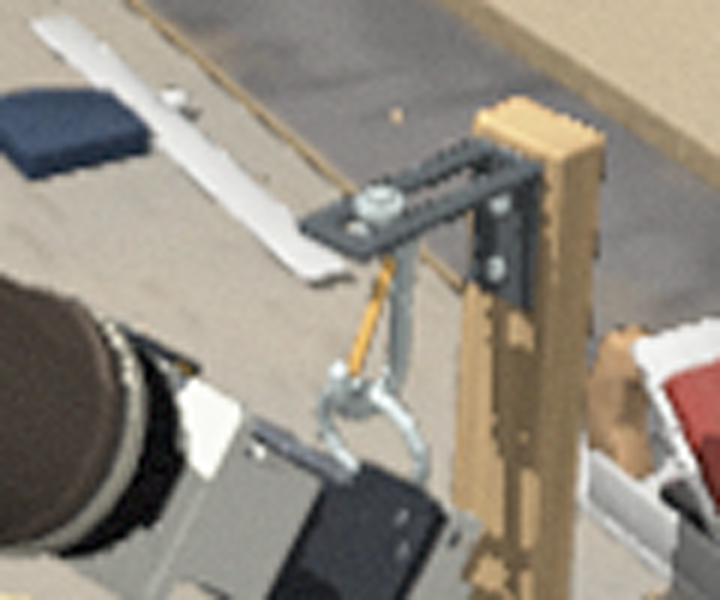

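{"op": "play_rows", "data": {"steps": [[[0,0,0,-0.3,-0.08,0,-1],[0,0,0,-0.4,-0.11,0.1,-1],[0,0,0,-0.4,-0.11,0.1,-1],[0,0,0,-0.4,-0.11,0.1,-1],[0,0,0,-0.4,-0.11,0.1,-1],[0,0,0,-0.4,-0.11,0.1,-1],[0,0,0,-0.4,-0.11,0.1,-1],[0,0,0,0,0,0,-1]]]}}

```text
time: 37.5
position: [0.5332, -0.0348, 0.1228]
ee_rot: [-0.318, 2.229, 0.151]
contact_force: [-0.4, 0.2, 0.3]
width: 0.0917
```

```bash
python3 - <<'E'
from h import *
S=cam("side");cv2.imwrite("pics/s23.png",S[0]["color"])
E
python3 z.py pics/s23.png 290 190 410 290 pics/zs23.png; python3 s.py
```

```text
6.0
t 37.55 tcp [ 0.5334 -0.0342  0.1226] gp [ 0.5193 -0.0383  0.1344] w 0.09170944616822674
q [ 1.2518  0.6605 -1.267   2.5698  2.8241  0.5169 -0.6045]
tool y [-0.2799  0.96   -0.0007] az 106.25260656856634 z [ 0.7489  0.2179 -0.6258]
F [-0.1303  0.4896 -0.2105]
```

View pics/zs23.png

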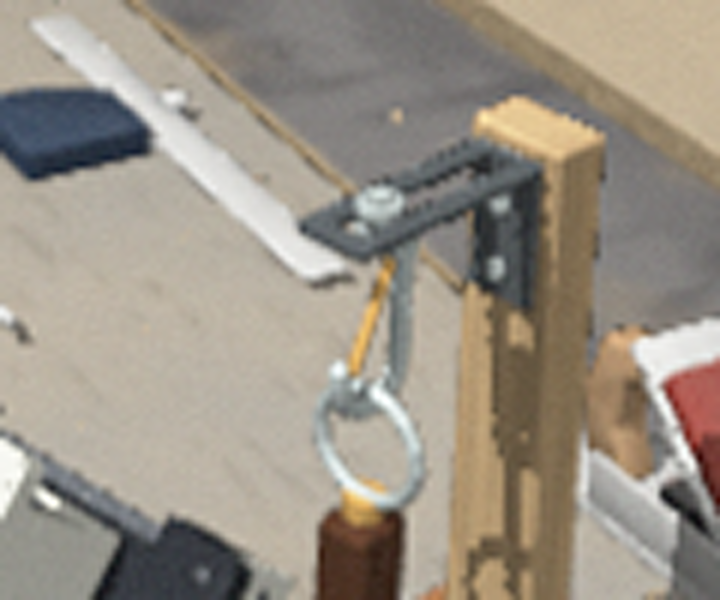

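{"op": "play_rows", "data": {"steps": [[[-0.1,0.5,0,0,-0.1,0.2,-1],[-0.1,0.5,0,0,-0.1,0.2,-1],[0,0,0,0,0,0,-1],[0,0,0,0,0,0,-1],[0,0,0,0,0,0,-1],[0,0,0,0,0,0,-1],[0,0,0,0,0,0,-1],[0,0,0,0,0,0,-1]]]}}

```text
time: 38.55
position: [0.5337, -0.0411, 0.1383]
ee_rot: [-0.328, 2.317, 0.152]
contact_force: [0.6, -0.4, -0.6]
width: 0.0923
```

{"op": "play_rows", "data": {"steps": [[[0,0,0,0,0,0,-1],[0,0,0,0,0,0,-1],[0,0,0,0,0,0,-1],[0,0,0,0,0,0,-1],[0,0,0,0,0,0,-1],[0,0,0,0,0,0,-1],[0,0,0,0,0,0,-1],[0,0,0,0,0,0,-1]]]}}

```text
time: 39.55
position: [0.5337, -0.0411, 0.1384]
ee_rot: [-0.328, 2.317, 0.152]
contact_force: [-0.1, 0.4, -0.4]
width: 0.0915
```

{"op": "play_rows", "data": {"steps": [[[0,0,0,0,0,0,-1],[0,0,0,0,0,0,-1],[0,0,0,0,0,0,-1],[0,0,0,0,0,0,-1],[0,0,0,0,0,0,-1],[0,0,0,0,0,0,-1],[0,0,0,0,0,0,-1],[0,0,0,0,0,0,-1]]]}}

```text
time: 40.55
position: [0.5337, -0.0411, 0.1384]
ee_rot: [-0.328, 2.317, 0.152]
contact_force: [0.5, 1.1, 0.2]
width: 0.0917
```

```bash
cat > sw.py <<'E'
from h import *
ims=[]
for i in range(8):
    S=cam("side");ims.append(S[0]["color"].copy())
cv2.imwrite("pics/s24.png",ims[-1])
m=max(int(np.abs(cv2.GaussianBlur(a,(3,3),0)[240:300,325:385].astype(int)-cv2.GaussianBlur(ims[0],(3,3),0)[240:300,325:385]).max()) for a in ims[1:])
print("max diff",m)
# dark grip centroid
for a in ims:
    c=a[265:320,330:370].astype(int);k=(c[:,:,2]<110)&(c[:,:,2]>c[:,:,0]+20)
    ys,xs=np.nonzero(k);print(round(xs.mean()+330,2),round(ys.mean()+265,2),k.sum())
E
python3 sw.py; python3 s.py; python3 z.py pics/s24.png 290 190 410 310 pics/zs24.png
```

```text
max diff 105
348.7 298.2 586
348.59 297.95 588
348.7 298.13 593
348.53 298.32 590
348.44 298.28 583
348.22 298.5 578
348.07 298.64 577
347.95 298.94 577
t 40.95 tcp [ 0.5337 -0.0411  0.1384] gp [ 0.5207 -0.045   0.1514] w 0.0918093773986715
q [ 1.2935  0.5027 -1.2604  2.4783  2.7947  0.2604 -0.66  ]
tool y [-0.2811  0.9596  0.0089] az 106.3240346312537 z [ 0.6907  0.2087 -0.6924]
F [-0.2002  0.364  -0.198 ]
5.0
```

View pics/zs24.png

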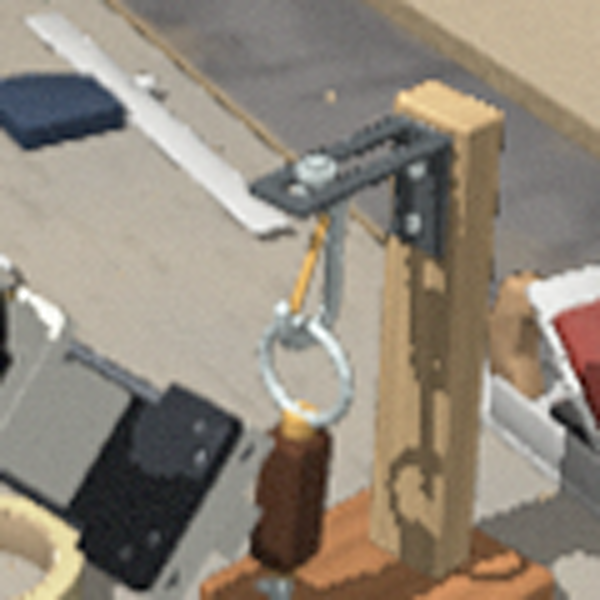

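The key is hanging with the gate shut but still swings slightly. I'll move the gripper further away and wait.

{"op": "play_rows", "data": {"steps": [[[0,0.5,0,-0.2,-0.2,0.4,-1],[0,0.5,0,-0.2,-0.2,0.4,-1],[0,0.5,0,-0.2,-0.2,0.4,-1],[0,0,0,0,0,0,-1],[0,0,0,0,0,0,-1],[0,0,0,0,0,0,-1],[0,0,0,0,0,0,-1],[0,0,0,0,0,0,-1]]]}}

```text
time: 41.95
position: [0.524, -0.05, 0.1423]
ee_rot: [-0.308, 2.403, 0.139]
contact_force: [0.2, -0.9, 0.6]
width: 0.0917
```

{"op": "play_rows", "data": {"steps": [[[0,0,0,0,0,0,-1],[0,0,0,0,0,0,-1],[0,0,0,0,0,0,-1],[0,0,0,0,0,0,-1],[0,0,0,0,0,0,-1],[0,0,0,0,0,0,-1],[0,0,0,0,0,0,-1],[0,0,0,0,0,0,-1]]]}}

```text
time: 42.95
position: [0.5241, -0.0499, 0.1423]
ee_rot: [-0.308, 2.403, 0.139]
contact_force: [0.1, 0.6, 1.6]
width: 0.0918
```

{"op": "play_rows", "data": {"steps": [[[0,0,0,0,0,0,-1],[0,0,0,0,0,0,-1],[0,0,0,0,0,0,-1],[0,0,0,0,0,0,-1],[0,0,0,0,0,0,-1],[0,0,0,0,0,0,-1],[0,0,0,0,0,0,-1],[0,0,0,0,0,0,-1]]]}}

```text
time: 43.95
position: [0.5241, -0.0499, 0.1423]
ee_rot: [-0.308, 2.403, 0.139]
contact_force: [0.5, -0.1, -0.3]
width: 0.0916
```

{"op": "play_rows", "data": {"steps": [[[0,0,0,0,0,0,-1],[0,0,0,0,0,0,-1],[0,0,0,0,0,0,-1],[0,0,0,0,0,0,-1],[0,0,0,0,0,0,-1],[0,0,0,0,0,0,-1],[0,0,0,0,0,0,-1],[0,0,0,0,0,0,-1]]]}}

```text
time: 44.95
position: [0.5241, -0.0499, 0.1423]
ee_rot: [-0.308, 2.403, 0.139]
contact_force: [0.1, 0.3, -1.1]
width: 0.0916
```

```bash
sed -i 's/range(8)/range(14)/' sw.py; python3 sw.py; python3 s.py|head -2; python3 z.py pics/s24.png 290 190 410 310 pics/zs25.png
```

```text
max diff 10
348.82 298.59 588
348.94 298.77 598
348.9 298.89 601
348.9 298.49 587
348.96 298.62 592
348.94 298.87 594
349.01 299.01 602
349.05 298.79 593
349.09 298.76 587
348.96 298.98 607
349.11 298.82 596
349.01 298.69 603
348.9 298.75 589
348.88 298.8 588
t 45.65 tcp [ 0.524  -0.0499  0.1423] gp [ 0.5121 -0.0533  0.1564] w 0.09208144570750869
q [ 1.3181  0.4183 -1.2667  2.4266  2.4268  0.1178 -0.3606]
5.0
```

View pics/zs25.png

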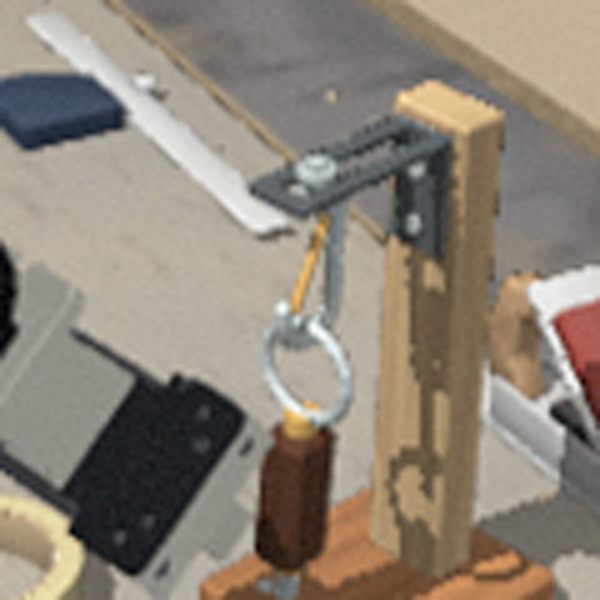

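```bash
python3 - <<'E'
from h import *
np.set_printoptions(precision=3,suppress=True)
S=cam("side");T=cam("top")
for l in ["offcut","masking_tape","carpenter_pencil","chisel"]:
    for n,c in(("S",S),("T",T)):
        for d in search_frame(c[0],l)[:1]: print(l,n,round(d["score"],2),c[1].T@(np.array(d["position"])-c[2]))
print(order.sign_off())
E
```

```text
offcut S 0.78 [ 0.596 -0.273  0.029]
offcut T 0.74 [ 0.597 -0.261  0.027]
masking_tape S 0.93 [0.505 0.102 0.024]
masking_tape T 0.94 [0.502 0.106 0.024]
carpenter_pencil S 0.9 [ 0.504 -0.105  0.011]
chisel T 0.74 [0.54  0.59  0.023]
the job is handed in; nothing more can be done
None
```

The isolator key is back on its snap hook with the gate shut behind it, and I handed the job in at about 46 s. No verdict came back, so what follows rests on my own readings.

- **Hanging:** I pushed the ring past the nose at about 5 N and lowered it into the bowl. The force then dropped away and the pictures showed the gate straight again.
- **Tug:** With the ring raised inside the hook, the first pull held about 5 N for roughly a second. The key slowly pivoted in the pads, so I repeated it with the key leaning more. That gave about 6.6 N with the ring well raised, and 7.4 N in an earlier pull with the ring lower, about 8–12 mm up. The gate stayed shut throughout, and I never quite reached 8 N. The highest reading I saw on the hook was about 7.4 N.
- **Final checks:** The key hung ring end up in the bowl. It moved less than half a pixel over 0.7 s, and the gripper was open and clear. The offcut, tape, pencil and chisel were where they started, within the detector's few millimetres; the pencil and chisel were each found in only one of the two cameras.

**Problems along the way:**
- **Missed grasps:** The first two grasps closed on nothing, and the key did not move. The first lift came while the fingers were still closing. The real cause was that the fingertips sat about 34 mm behind the reported TCP along the tool axis. I measured that from the pictures and corrected for it.
- **Joint limits:** A few wrist and elbow joints came very close to their limits. At the end joint 6 read 0.1178 against a stated lower limit of 0.12.

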